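# Load the bushing feeder and prime it

### The arm

A 6-joint arm with a two-finger parallel gripper is mounted at the origin on the work surface. World frame = base frame: x ahead of the robot, y to its left, z up, the work surface at z = 0. Lengths are in m, angles in degrees, forces in N, time in s.
With the tool pointing down it reaches from about 0.4 to 0.825 m from the base axis. Payload 7 kg.
Tool frame: the origin (TCP) lies on the centre line of the jaws, within the pads' length; the fingertips stand r.nose_length ahead of it and the grasp point (between the pads) lies 2 mm behind it (r.nose_length is the distance from the TCP to the fingertips, in m); z points along the fingers, y is the direction in which the jaws open and shut (so a half turn about z gives the same grasp; the last joint's range is limited). The gripper opens to 88 mm and grips with 3 to 60 N. Pads are 19 mm wide; open, the fingers measure 130 mm over their backs; the gripper's body (78 mm by 193 mm) begins 47 mm behind the grasp point.
Start: joints at [88.356, 20.546, 0.682, 0, -70.136, -16.507], TCP at [0.21, 0.641, 0.244] pointing down, gripper open.
Joint ranges: [-176.03, 176.03], [-82.01, 121.73], [-58.28, 71.71], [-173.87, 95.51], [-174.79, -0.11], [-173.66, 173.66]. Speed limits (degrees/s): [136.94, 136.94, 172.46, 180, 180, 180].

### API

Orientations are given as [roll, pitch, yaw] about the fixed x, y, z axes, in that order (R = Rz(yaw) Ry(pitch) Rx(roll)).
In Python, from plant import r gives the robot as it stands.
- The arm moves only by the tool apply_moves, never from a script. Its argument "targets" is a list of rows, each a list of 3 entries, a list of its own where there are three numbers: the shift along the tool's x, y, z scaled (see below), then the turn, a rotation vector about the tool's x, y, z scaled (see below), then the finger opening in mm, from 0 to 87.6. A call has 1 to 5 rows; each row shifts and turns the pose as measured when the row begins, along the tool's axes as they then stand; what a row does not reach is not made up. The controller multiplies each number of a shift by 0.04 m and each number of a turn by 8 degrees. A row lasts 1/10 s, in which the tool goes at most 50 mm and 8.59 degrees, less where a joint would pass 70% of its speed; a pose out of reach is approached as far as the arm can. A call with a number of a shift or a turn outside -1 to 1 is refused whole. A call with a gripper value outside its range is refused whole. The fingers move at their own pace and stop on an object; "squeeze" is the grip in N (left out, the last holds). Time passes only in rows, so rows that do not move let the fingers close. It gives the time, the measured TCP pose, the force and the opening at its end, in the units of the state.
- r.get_state(): the state, without advancing time (a new reading comes with each control period).
- r.capture(name): name is "scene" or "top" or "wrist"; returns a dict with "img" (400x640x3 uint8, blue, green, red), "z_map" (400x640 float32, m along the optical axis (not along the pixel's ray), 0 where there is no reading), "fx", "fy", "cx", "cy" (pixels), "camera_from_world" (4x4, takes a point from world to camera coordinates); the wrist camera has in their place "mount" (4x4, takes a point from camera to tool coordinates, whose origin is the TCP and whose axes are the flange's). Camera axes: x right, y up, looking along -z (the intrinsics and any distortion apply to the point x, -y, -z); pixel columns grow to the right and rows downward; lengths in m; the calibration is good to about 2 mm. A picture is of the moment at which its call begins: read the wrist's pose just before it.
- r.close_job(): hands the job in, once; it reports no verdict.
The state is a dict: "time_s": time; "joints": joint angles; "qd": joint speeds; "joint_torque": joint torques, N m; "tcp_pos": TCP position; "eef_rot": TCP orientation; "contact_force": force on the tool from outside, world axes, zero at the start; "moment": the same for the moment, N m; "gripper_width": finger opening in m.
Only numpy, scipy, OpenCV 4.12 (cv2) and the standard library are available. Lean on these libraries where they do the work, as an engineer would, in place of code of your own. Each camera call takes 0.05 s, during which the arm holds its last target.

### The job

Get the bushing feeder on the bench ready for use: push its feed slide fully forward so that it closes the bottom of the tube, load every bronze bushing standing on the bench down the tube, then pull the follower weight out of its cup and stand it in the tube on top of the bushings, foot down. Then work the slide once, fully back and fully forward again, so that the first bushing is out in the pick-up nest and the slide holds up the rest; leave the other things on the bench where they are.

Things in the scene. Friction and masses are not known exactly. Their poses are not given: they have to be found in the camera images.
- feeder: bushing feeder, screwed to the bench; origin on the bench under its tube's axis, z up. Green base plate 12 mm high, x -97 to +215, y -50 to +50 mm. Clear upright tube over the origin; under it along x a track 33 mm wide, floor 20 mm above the bench, in which the dark feed slide runs, its knob on the +x side; on the -x side the track ends in the open pick-up nest, with rails and end stop 14 mm high
- tube_mouth (a point): centre of the top of the tube's mouth, 182 mm above the bench, z up. Clear tube: bore 33 mm, outside 40 mm, 43 to 174 mm above the bench, open below; above it an aluminium flare 8 mm deep, at the top 46 mm wide inside and 53 outside. Clamp blocks 50 x 64 mm round the tube at 43 to 55 and 156 to 166 mm. A part let go in the mouth falls down the tube
- nest (a point): where the centre of a fed bushing sits in the pick-up nest: 63 mm from the tube's axis along the feeder's -x, 30 mm above the bench; it has 3 mm of play either way along x
- slide (a joint): feed slide, m: 0 = fully back (feeder's +x), 0.075 = fully forward (-x). Rubber end stops; stays where left; 1.5 N of friction, a few N more under a full tube. Forward, its 30 mm wide blade closes the tube: bushings stand on its top, 38.5 mm above the bench. Back, the tube is open below and the stack drops to the track floor; forward again, the blade pushes the bottom one out to the nest and holds up the rest
- slide_knob (a point): centre of the slide's black knob, an upright cylinder 24 mm across and 32 mm tall (84 to 116 mm above the bench) on a post 14 mm thick; it moves with the slide: 175 mm from the tube's axis along the feeder's +x when back, 100 mm when forward
- cup: steel cup in which the follower weight is parked, screwed to the bench: outside 44 mm, bore 37 mm, 80 mm tall, inner floor 6 mm above the bench, foot 68 mm across and 5 mm high; origin on the bench under its centre
- follower_grip (a point): centre of the follower weight's wooden grip. The follower is a loose steel rod 141 mm long, about 0.2 kg: foot 28 mm across and 30 mm long, shank 12 mm thick, and at the top an upright wooden grip 24 mm across, 30 mm tall, centre 126 mm above the foot's underside. It starts in the cup, upright or leaning a few degrees; z from foot to grip
- follower_foot (a point): centre of the underside of the follower's foot; z from foot to grip
- follower: the follower weight as a whole; origin at the underside of its foot
- bushing1_mid (a point): centre (half-way up) of bushing 1: a plain bronze bushing, ring 30 mm outside, 21 mm bore, 20 mm tall, about 54 g, standing on end on the bench; z along its axis, either end up is right. Bushings are all alike; four to six are there, absent ones read None
- bushing2_mid (a point): centre (half-way up) of bushing 2: a plain bronze bushing, ring 30 mm outside, 21 mm bore, 20 mm tall, about 54 g, standing on end on the bench; z along its axis, either end up is right. Bushings are all alike; four to six are there, absent ones read None
- bushing3_mid (a point): centre (half-way up) of bushing 3: a plain bronze bushing, ring 30 mm outside, 21 mm bore, 20 mm tall, about 54 g, standing on end on the bench; z along its axis, either end up is right. Bushings are all alike; four to six are there, absent ones read None
- bushing4_mid (a point): centre (half-way up) of bushing 4: a plain bronze bushing, ring 30 mm outside, 21 mm bore, 20 mm tall, about 54 g, standing on end on the bench; z along its axis, either end up is right. Bushings are all alike; four to six are there, absent ones read None
- bushing5_mid (a point): centre (half-way up) of bushing 5: a plain bronze bushing, ring 30 mm outside, 21 mm bore, 20 mm tall, about 54 g, standing on end on the bench; z along its axis, either end up is right. Bushings are all alike; four to six are there, absent ones read None
- bushing6_mid (a point): centre (half-way up) of bushing 6: a plain bronze bushing, ring 30 mm outside, 21 mm bore, 20 mm tall, about 54 g, standing on end on the bench; z along its axis, either end up is right. Bushings are all alike; four to six are there, absent ones read None
- jar: bystander, to be left alone: the small white screw-top jar, 42 mm across, 62 mm tall
- screwdriver: bystander, to be left alone: a screwdriver lying on the bench along its x axis, 200 mm long, nearest the robot; origin at about its middle
- wrench: bystander, to be left alone: a combination wrench lying on the bench along its x axis, 170 mm long; origin at about its middle
- nut: bystander, to be left alone: a dark hex nut, 26 mm across, 11 mm tall, lying flat
- tape: bystander, to be left alone: a roll of black tape lying flat, 90 mm across, 25 mm tall
- pen_cup: bystander, to be left alone: a grey plastic pen cup, 68 mm across, 95 mm tall, with pens sticking out to about 145 mm
Not all that is in view belongs to the job. Of the things shaped like the follower, the bare steel one is meant.

How it is judged:
By the outcome, as a careful person would: the job done as asked, in the order asked, and still so for the second after the job is handed in, with the robot touching nothing.
Of bushing1, bushing2, bushing3, bushing4, bushing5, bushing6 only 4 to 6 are there at a start; the rules pass over those that are not, and their reading is None.
At some moment in a run one of bushing1, bushing2, bushing3, bushing4, bushing5, bushing6 may be knocked a few centimetres aside while the robot is not near it.
It also fails if it takes over 210 s, if anything falls off the work surface, if the arm or the gripper's body presses on something with over 40 N, if the wrist force passes 120 N, or if a joint passes its speed limit or range.

## Working session

There is one attempt and no reset: what is moved stays moved. The work goes in short steps, Python scripts to look and compute and a tool call to move; the robot and the scene stay as the last step left them, time stands still between calls to the robot, and variables do not carry over. Pictures are saved under pics/ and viewed, and the job is handed in when it is done.

Besides the shell and the picture viewer there is one more tool, called by a JSON object that holds its "fn" and its "kwargs". apply_moves: Moves the arm, as the interface text tells. Its arguments: {"type":"object","properties":{"targets":{"type":"array","items":{"type":"array"}},"squeeze":{"type":"number"}},"required":["targets"]}

```bash
ls; mkdir -p pics
python3 - <<'E'
from plant import r
import cv2,numpy as np
s=r.get_state(); print(s, r.nose_length)
for n in ["scene","top","wrist"]:
    c=r.capture(n); cv2.imwrite(f"pics/{n}0.png",c["img"]); np.savez(f"{n}0.npz",**c)
    print(n,{k:v for k,v in c.items() if k not in("img","z_map")})
E
```

```text
pics
{'time_s': 0.0, 'joints': array([ 8.83577878e+01,  2.05906074e+01,  6.35084504e-01, -1.93974191e-02,
       -7.01356214e+01, -1.65088964e+01]), 'qd': array([-0.05931191,  0.08913353, -0.03183099, -0.02553034, -0.10374798,
       -0.01586354]), 'joint_torque': array([ 7.31876244e-04, -5.82722676e+01,  2.93048984e+01,  6.99690118e+00,
        7.00510878e-03, -1.74358020e-04]), 'tcp_pos': array([0.21014073, 0.64098462, 0.24264423]), 'eef_rot': array([ 1.79907431e+02, -8.41910471e-03, -1.81577074e+01]), 'contact_force': array([-0.01858137,  0.90019074,  0.12373105]), 'moment': array([-0.04260875,  0.04762239,  0.03031015]), 'gripper_width': 0.08727225693058623} 0.017
scene {'fx': 399.14974012843254, 'fy': 399.14974012843254, 'cx': 319.1195914309601, 'cy': 194.14115390445136, 'camera_from_world': array([[-0.29220525,  0.95625434,  0.01391889,  0.2174471 ],
       [-0.522761  , -0.17189501,  0.83496889,  0.13462575],
       [ 0.80083521,  0.23670604,  0.5501211 , -1.47457061],
       [ 0.        ,  0.        ,  0.        ,  1.        ]])}
top {'fx': 518.8366293010516, 'fy': 518.8366293010516, 'cx': 317.1116324332246, 'cy': 202.65096784517092, 'camera_from_world': array([[ 0.02052309, -0.99947899,  0.02491083, -0.087782  ],
       [ 0.98157588,  0.0248772 ,  0.18944633, -0.53442163],
       [-0.18996734,  0.02056385,  0.98157503, -1.40954933],
       [ 0.        ,  0.        ,  0.        ,  1.        ]])}
wrist {'fx': 298.9044601421913, 'fy': 298.9044601421913, 'cx': 321.8477372162737, 'cy': 194.39782474824358, 'mount': array([[ 6.48635674e-04,  9.63530913e-01,  2.67596261e-01,
         7.22857051e-02],
       [ 9.99999480e-01, -4.14556489e-04, -9.31243744e-04,
         1.84078950e-04],
       [-7.86348368e-04,  2.67596726e-01, -9.63530681e-01,
        -1.41276937e-01],
       [ 0.00000000e+00,  0.00000000e+00,  0.00000000e+00,
         1.00000000e+00]])}
```

View pics/scene0.png

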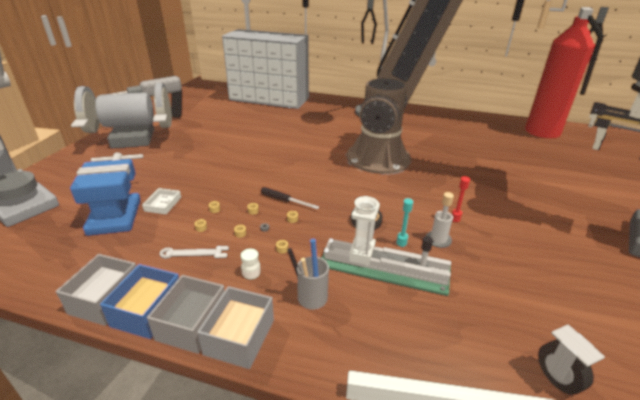

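View pics/top0.png

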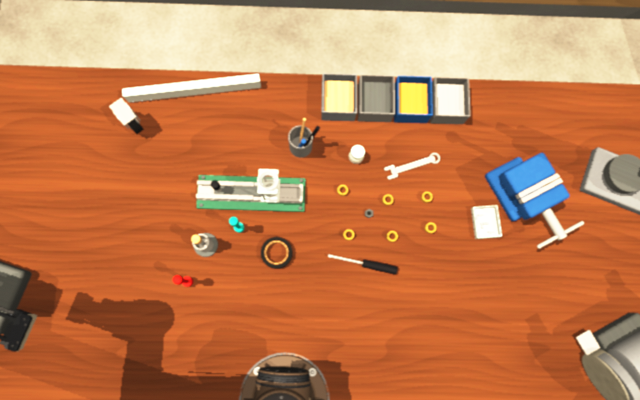

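View pics/wrist0.png

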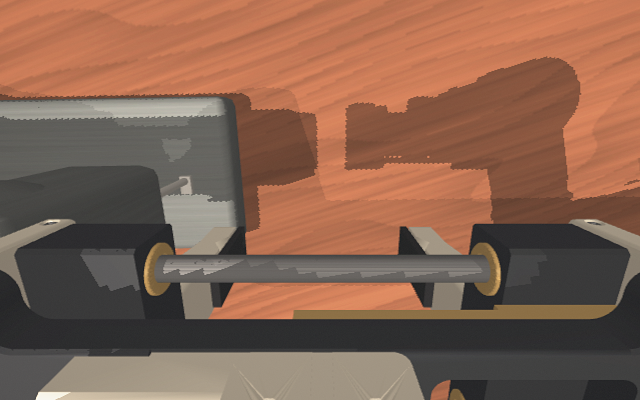

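```bash
cat > h.py <<'E'
import numpy as np,cv2
from scipy.spatial.transform import Rotation as R
def T_wc(c, s=None):
    if "mount" in c:
        T=np.eye(4); T[:3,:3]=R.from_euler('xyz',s["eef_rot"],degrees=True).as_matrix(); T[:3,3]=s["tcp_pos"]
        return T@c["mount"]
    return np.linalg.inv(c["camera_from_world"])
def ray(c,u,v,s=None):
    T=T_wc(c,s); d=np.array([(u-c["cx"])/c["fx"],-(v-c["cy"])/c["fy"],-1.0])
    return T[:3,3],T[:3,:3]@d
def onz(c,u,v,z,s=None):
    o,d=ray(c,u,v,s); return o+d*(z-o[2])/d[2]
def cloud(c,s=None):
    T=T_wc(c,s); z=c["z_map"].astype(float); v,u=np.indices(z.shape)
    p=np.stack([(u-c["cx"])/c["fx"]*z,-(v-c["cy"])/c["fy"]*z,-z],-1)
    return p@T[:3,:3].T+T[:3,3]
def proj(c,P,s=None):
    p=np.linalg.inv(T_wc(c,s))@np.append(P,1); return c["cx"]+c["fx"]*p[0]/-p[2], c["cy"]-c["fy"]*p[1]/-p[2]
def load(n): return {k:v for k,v in np.load(n).items()}
E
python3 - <<'E'
from h import *
c=load("top0.npz"); P=cloud(c)
a=c["img"][110:300,180:450]; cv2.imwrite("pics/topz.png",cv2.resize(a,None,fx=2.9,fy=2.9,interpolation=cv2.INTER_CUBIC))
hsv=cv2.cvtColor(c["img"],cv2.COLOR_BGR2HSV)
for u,v in [(343,189),(388,200),(427,197),(349,235),(392,237),(431,228)]:
    w=P[v-10:v+11,u-10:u+11].reshape(-1,3); m=(w[:,2]>0.012)&(w[:,2]<.03); q=w[m]
    print((u,v),m.sum(),q.mean(0).round(4), ((q.max(0)+q.min(0))/2).round(4),np.ptp(q,0).round(3))
print("table z",np.median(P[200:260,330:420,2]))
for n,(u,v) in dict(tube=(267,180),knob=(216,186),cup=(205,242),grip=(197,238),teal=(236,224),jar=(357,154),tape=(277,253)).items(): print(n,P[v,u].round(3))
E
```

```text
(343, 189) 49 [ 0.583  -0.149   0.0182] [ 0.5835 -0.1493  0.0189] [0.03  0.027 0.013]
(388, 200) 48 [ 0.5595 -0.281   0.0175] [ 0.5595 -0.2817  0.0196] [0.029 0.028 0.014]
(427, 197) 46 [ 0.5696 -0.3952  0.0176] [ 0.5698 -0.3957  0.0193] [0.028 0.03  0.015]
(349, 235) 39 [ 0.454  -0.1682  0.0186] [ 0.4541 -0.1676  0.0189] [0.028 0.026 0.012]
(392, 237) 44 [ 0.4528 -0.293   0.0184] [ 0.4528 -0.293   0.0186] [0.027 0.028 0.012]
(431, 228) 47 [ 0.4788 -0.4046  0.0172] [ 0.4801 -0.4043  0.0195] [0.029 0.028 0.015]
table z -0.0015055790585262185
tube [0.585 0.063 0.108]
knob [0.562 0.199 0.119]
cup [0.418 0.233 0.046]
grip [0.417 0.234 0.149]
teal [0.458 0.138 0.132]
jar [ 0.682 -0.187  0.052]
tape [0.397 0.035 0.003]
```

View pics/topz.png

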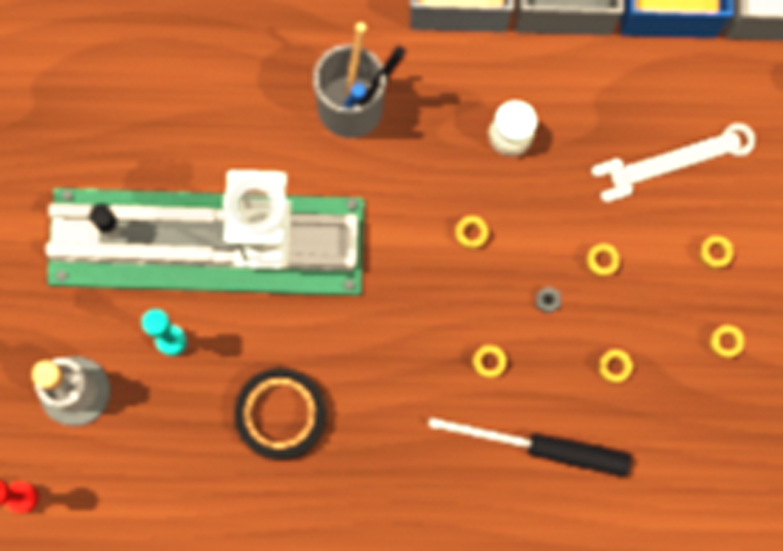

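```bash
cat > feed.py <<'E'
from h import *
def green(c,s=None,lo=(50,80,40),hi=(85,255,255)):
    hsv=cv2.cvtColor(c["img"],cv2.COLOR_BGR2HSV); m=cv2.inRange(hsv,lo,hi)
    return m
E
python3 - <<'E'
from feed import *
c=load("top0.npz"); m=green(c); m=cv2.morphologyEx(m,cv2.MORPH_OPEN,np.ones((2,2)))
n,l,st,ce=cv2.connectedComponentsWithStats(m); 
for i in range(1,n):
    if st[i][4]>30: print(st[i],ce[i])
ys,xs=np.nonzero(m[170:215,190:310]); ys+=170; xs+=190
w=np.array([onz(c,u,v,0.012)[:2] for u,v in zip(xs,ys)],np.float32)
rc=cv2.minAreaRect(w); print(rc,cv2.boxPoints(rc).round(4))
b=cv2.boxPoints(rc)
P=cloud(c)
# flare top & knob
q=P[160:200,250:290].reshape(-1,3); t=q[(q[:,2]>.176)&(q[:,2]<.19)]; print("flare",len(t),t.mean(0),(t.max(0)+t.min(0))/2,np.ptp(t,0))
q=P[160:200,190:240].reshape(-1,3); t=q[(q[:,2]>.105)&(q[:,2]<.125)]; print("knob",len(t),t.mean(0),(t.max(0)+t.min(0))/2,np.ptp(t,0))
q=P[220:260,185:225].reshape(-1,3)
for a,bb in((.07,.085),(.12,.165)):
  t=q[(q[:,2]>a)&(q[:,2]<bb)]; print("cup/grip",len(t),t.mean(0),(t.max(0)+t.min(0))/2,np.ptp(t,0))
E
```

```text
[206 177  51   6 213] [230.94366197 179.02816901]
[282 179  19   6  97] [291.03092784 181.18556701]
[198 202 107  10 762] [250.60892388 206.52099738]
[234 222  11  11  60] [239.65 226.95]
((0.5653529763221741, 0.11343137919902802), (0.3062700033187866, 0.09718595445156097), 89.6361083984375) [[ 0.5158 -0.0394]
 [ 0.613  -0.04  ]
 [ 0.6149  0.2663]
 [ 0.5177  0.2669]]
flare 119 [0.57050879 0.05693543 0.17995303] [0.56922217 0.05634496 0.18204307] [0.05176247 0.04955661 0.01206354]
knob 66 [0.56895477 0.20285001 0.1137112 ] [0.56988739 0.20326926 0.11347355] [0.02204141 0.02191821 0.01532407]
cup/grip 63 [0.41229764 0.23441389 0.07702008] [0.41630274 0.23807197 0.07694482] [0.04201459 0.0427502  0.01380222]
cup/grip 80 [0.41567213 0.2366205  0.14350468] [0.41631359 0.23785869 0.14051897] [0.02249553 0.02279796 0.0245472 ]
```

{"fn": "apply_moves", "kwargs": {"targets": [[[0, 0, -0.5], [0, 0, 1], 87], [[0, 0, -0.5], [0, 0, 1], 87], [[0, 0, -0.5], [0, 0, 1], 60], [[0, 0, 0], [0, 0, 1], 60], [[0, 0, 0], [0, 0, 1], 60]]}}

```text
time_s: 0.65
tcp_pos: [0.2099, 0.6401, 0.3023]
eef_rot: [179.7, -0.3, -59.5]
contact_force: [0.9, -0.2, -0.4]
gripper_width: 0.0683
```

{"fn": "apply_moves", "kwargs": {"targets": [[[0, 0, 0], [0, 0, 1], 60], [[0, 0, 0], [0, 0, 1], 60], [[0, 0, 0], [0, 0, 1], 60], [[0, 0, 0], [0, 0, 1], 60], [[0, 0, 0], [0, 0, 0], 60]]}}

```text
time_s: 1.15
tcp_pos: [0.2097, 0.6395, 0.3011]
eef_rot: [179.9, -0.5, -93.1]
contact_force: [0.0, -0.3, -0.8]
gripper_width: 0.0599
```

{"fn": "apply_moves", "kwargs": {"targets": [[[0.9, -0.65, 0], [0, 0, -0.3], 60], [[0.9, -0.65, 0], [0, 0, 0], 60], [[0.9, -0.65, 0], [0, 0, 0], 60], [[0.9, -0.65, 0], [0, 0, 0], 60], [[0.9, -0.65, 0], [0, 0, 0], 60]]}}

```text
time_s: 1.65
tcp_pos: [0.3382, 0.456, 0.299]
eef_rot: [179.8, -0.7, -88.8]
contact_force: [0.3, 1.1, 0.4]
gripper_width: 0.0605
```

{"fn": "apply_moves", "kwargs": {"targets": [[[0.9, -0.65, 0], [0, 0, 0], 60], [[0.9, -0.65, 0], [0, 0, 0], 60], [[0.9, -0.65, 0], [0, 0, 0], 60], [[0.9, -0.65, 0], [0, 0, 0], 60], [[0.9, -0.65, 0], [0, 0, 0], 60]]}}

```text
time_s: 2.15
tcp_pos: [0.4771, 0.2718, 0.3015]
eef_rot: [179.8, -0.7, -87.3]
contact_force: [0.5, -0.1, 0.1]
gripper_width: 0.0601
```

{"fn": "apply_moves", "kwargs": {"targets": [[[0.9, -0.6, 0], [0, 0, 0.2], 60], [[0.9, -0.6, 0], [0, 0, 0.2], 60], [[0.9, -0.6, 0], [0, 0, 0], 60], [[0.9, -0.6, 0], [0, 0, 0], 60], [[0, 0, 0], [0, 0, 0], 60]]}}

```text
time_s: 2.65
tcp_pos: [0.5807, 0.1189, 0.3027]
eef_rot: [179.9, -0.7, -89.5]
contact_force: [0.1, 0.4, -0.2]
gripper_width: 0.0598
```

```bash
cat > snap.py <<'E'
import sys
from plant import r
from h import *
import pickle
def snap(name,tag):
    s=r.get_state(); c=r.capture(name); 
    cv2.imwrite(f"pics/{tag}.png",c["img"]); pickle.dump((s,c),open(f"{tag}.pkl","wb")); return s,c
if __name__=="__main__":
    s,c=snap(sys.argv[1],sys.argv[2]); print(s["time_s"],s["tcp_pos"].round(4),s["eef_rot"].round(2),s["joints"].round(1),s["gripper_width"].round(4),s["contact_force"].round(1))
E
python3 snap.py wrist w1
```

```text
Traceback (most recent call last):
  File "snap.py", line 9, in <module>
    s,c=snap(sys.argv[1],sys.argv[2]); print(s["time_s"],s["tcp_pos"].round(4),s["eef_rot"].round(2),s["joints"].round(1),s["gripper_width"].round(4),s["contact_force"].round(1))
                                                                                                                          ^^^^^^^^^^^^^^^^^^^^^^^^
AttributeError: 'float' object has no attribute 'round'
```

View pics/w1.png

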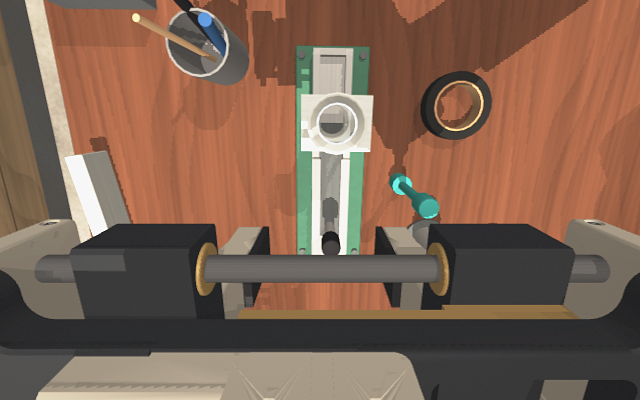

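```bash
sed -i 's/s\["gripper_width"\].round(4)/round(s["gripper_width"],4)/' snap.py
python3 - <<'E'
from feed import *; import pickle
s,c=pickle.load(open("w1.pkl","rb")); print(s["tcp_pos"],s["eef_rot"],s["joints"].round(1))
m=green(c,lo=(60,90,30),hi=(82,255,255)); m[:, :280]=0; m[:,390:]=0
ys,xs=np.nonzero(m); print(xs.min(),xs.max(),ys.min(),ys.max(),len(xs))
w=np.array([onz(c,u,v,0.012,s)[:2] for u,v in zip(xs,ys)],np.float32)
# far edge and sides
rc=cv2.minAreaRect(w); print(rc); print(cv2.boxPoints(rc).round(4))
P=cloud(c,s)
q=P[85:165,290:385].reshape(-1,3); t=q[(q[:,2]>.177)&(q[:,2]<.19)]; 
print("flare",len(t),((t.max(0)+t.min(0))/2).round(4),np.ptp(t,0).round(3),np.percentile(t[:,2],[5,50,95]).round(4))
(x,y),rad=cv2.minEnclosingCircle(t[:,:2].astype(np.float32)); print("circle",x,y,rad)
q=P[225:262,315:348].reshape(-1,3); t=q[(q[:,2]>.1)&(q[:,2]<.13)]; print("knob",len(t),((t.max(0)+t.min(0))/2).round(4),np.ptp(t,0).round(3))
a=c["img"][20:270,230:460]; cv2.imwrite("pics/w1z.png",cv2.resize(a,None,fx=2.4,fy=2.4,interpolation=cv2.INTER_CUBIC))
E
```

```text
[0.58065628 0.11891629 0.30273661] [179.86415271  -0.69212141 -89.46440146] [ 30.8  11.1  -4.8   0.5 -74.6 -30.4]
296 366 46 253 220
((0.5683496594429016, 0.1091766431927681), (0.2996566891670227, 0.09644011408090591), 89.75761413574219)
[[ 0.5195 -0.0404]
 [ 0.6159 -0.0409]
 [ 0.6172  0.2588]
 [ 0.5208  0.2592]]
flare 1278 [0.5684 0.055  0.1805] [0.051 0.052 0.007] [0.1774 0.1811 0.1829]
circle 0.5684260129928589 0.05496097728610039 0.025974825024604797
knob 333 [0.5691 0.2    0.1092] [0.023 0.019 0.017]
```

View pics/w1z.png

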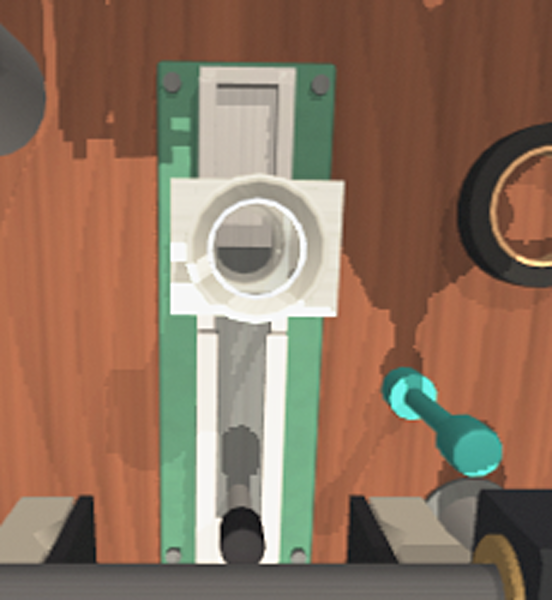

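{"fn": "apply_moves", "kwargs": {"targets": [[[-0.7, 0.1, 0.5], [0, 0, 0], 60], [[-0.7, 0.1, 0.5], [0, 0, 0], 60], [[-0.67, 0.1, 0.5], [0, 0, 0], 60], [[0, 0, 0.8], [0, 0, 0], 60], [[0, 0, 0], [0, 0, 0], 60]]}}

```text
time_s: 3.2
tcp_pos: [0.5651, 0.2064, 0.2081]
eef_rot: [180.0, -0.6, -88.6]
contact_force: [-0.1, -0.3, -0.8]
gripper_width: 0.06
```

```bash
python3 snap.py top t1
python3 - <<'E'
from h import *; import pickle
s,c=pickle.load(open("t1.pkl","rb"));print(s["tcp_pos"])
a=c["img"][130:260,180:320]; cv2.imwrite("pics/t1z.png",cv2.resize(a,None,fx=4,fy=4,interpolation=cv2.INTER_CUBIC))
E
```

```text
3.2 [0.5651 0.2064 0.2081] [179.96  -0.56 -88.59] [ 38.9  15.3 -11.9   0.5 -63.2 -37.7] 0.06 [-0.1 -0.3 -0.8]
[0.56509421 0.20635194 0.20806344]
```

View pics/t1z.png

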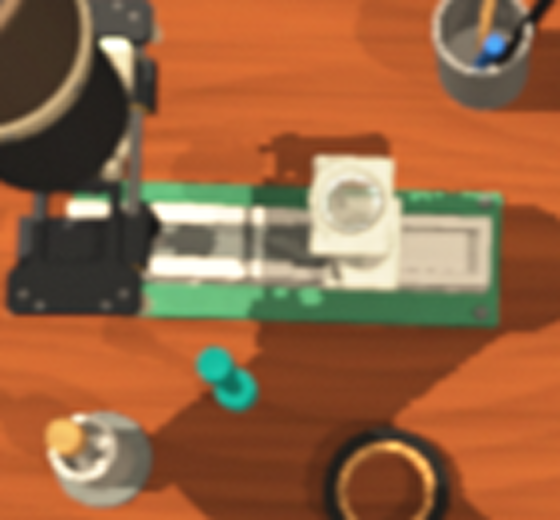

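{"fn": "apply_moves", "kwargs": {"targets": [[[0.1, -0.1, 0.9], [0, 0, 0], 60], [[0, 0, 0.9], [0, 0, 0], 60], [[0, 0, 0.8], [0, 0, 0], 60], [[0, 0, 0], [0, 0, 0], 20], [[0, 0, 0], [0, 0, 0], 20]], "squeeze": 30}}

```text
time_s: 3.75
tcp_pos: [0.5774, 0.206, 0.1166]
eef_rot: [-179.0, -0.2, -88.0]
contact_force: [1.1, 0.5, 0.2]
gripper_width: 0.0491
```

{"fn": "apply_moves", "kwargs": {"targets": [[[0, 0, 0], [0, 0, 0], 0], [[0, 0, 0], [0, 0, 0], 0], [[0, 0, 0], [0, 0, 0], 0]]}}

```text
time_s: 4.05
tcp_pos: [0.5702, 0.2043, 0.1182]
eef_rot: [-179.7, -0.3, -88.1]
contact_force: [-13.5, 2.2, -2.1]
gripper_width: 0.0255
```

{"fn": "apply_moves", "kwargs": {"targets": [[[0, 0, 0], [0, 0, 0], 0], [[0, 0, 0], [0, 0, 0], 0]]}}

```text
time_s: 4.25
tcp_pos: [0.5689, 0.2041, 0.1184]
eef_rot: [-179.8, -0.2, -88.1]
contact_force: [8.8, -1.6, -19.3]
gripper_width: 0.0231
```

{"fn": "apply_moves", "kwargs": {"targets": [[[0.3, 0, 0], [0, 0, 0], 0], [[0.3, 0, 0], [0, 0, 0], 0], [[0.3, 0, 0], [0, 0, 0], 0]]}}

```text
time_s: 4.55
tcp_pos: [0.5688, 0.168, 0.1183]
eef_rot: [-179.9, -0.1, -88.1]
contact_force: [-2.2, 2.3, -12.6]
gripper_width: 0.0231
```

{"fn": "apply_moves", "kwargs": {"targets": [[[0.2, 0, 0], [0, 0, 0], 0], [[0.15, 0, 0], [0, 0, 0], 0], [[0.1, 0, 0], [0, 0, 0], 0], [[0, 0, 0], [0, 0, 0], 0]]}}

```text
time_s: 4.95
tcp_pos: [0.5687, 0.1555, 0.1188]
eef_rot: [-179.7, 0.8, -88.3]
contact_force: [2.3, -1.8, -16.1]
gripper_width: 0.023
```

{"fn": "apply_moves", "kwargs": {"targets": [[[0.15, 0, 0], [0, 0, 0], 0], [[0.15, 0, 0], [0, 0, 0], 0]]}}

```text
time_s: 5.15
tcp_pos: [0.569, 0.1512, 0.1192]
eef_rot: [-179.5, 1.5, -88.3]
contact_force: [-10.9, 28.2, -10.2]
gripper_width: 0.0233
```

{"fn": "apply_moves", "kwargs": {"targets": [[[-0.1, 0, 0], [0, 0, 0], 60], [[0, 0, 0], [0, 0, 0], 60], [[0, 0, 0], [0, 0, 0], 60], [[0, 0, -0.5], [0, -0.15, 0], 60], [[0, 0, -1], [0, 0, 0], 60]]}}

```text
time_s: 5.65
tcp_pos: [0.5709, 0.1505, 0.1825]
eef_rot: [-179.3, 2.6, -88.1]
contact_force: [0.7, 0.8, -0.5]
gripper_width: 0.0569
```

{"fn": "apply_moves", "kwargs": {"targets": [[[0, 0, -1], [0, 0, 0], 60], [[0, 0, -1], [0, 0, 0], 45], [[-0.9, 0, -0.5], [0, 0, 0], 45], [[0, 0, 0], [0, 0, 0], 45]]}}

```text
time_s: 6.05
tcp_pos: [0.5731, 0.1777, 0.2991]
eef_rot: [-178.4, 2.7, -88.3]
contact_force: [0.3, -0.1, -0.0]
gripper_width: 0.0463
```

```bash
python3 snap.py wrist w2;  python3 - <<'E'
from h import *; import pickle
s,c=pickle.load(open("w2.pkl","rb"))
P=cloud(c,s)
d=P.reshape(-1,3); t=d[(d[:,2]>.104)&(d[:,2]<.122)&(abs(d[:,0]-.569)<.03)&(d[:,1]>.11)&(d[:,1]<.25)]; print("knob",len(t),((t.max(0)+t.min(0))/2).round(4),np.ptp(t,0).round(3))
t=d[(d[:,2]>.177)&(d[:,2]<.19)&(abs(d[:,0]-.569)<.04)&(abs(d[:,1]-.055)<.04)];(x,y),rad=cv2.minEnclosingCircle(t[:,:2].astype(np.float32)); print("circle",x,y,rad)
E
```

```text
6.05 [0.5731 0.1777 0.2991] [-178.35    2.67  -88.33] [ 35.   10.4  -5.4  -1.4 -71.3 -33. ] 0.0463 [ 0.3 -0.1 -0. ]
knob 385 [0.5697 0.1554 0.1114] [0.023 0.024 0.014]
circle 0.5684598088264465 0.05501314997673035 0.025927800685167313
```

View pics/w2.png

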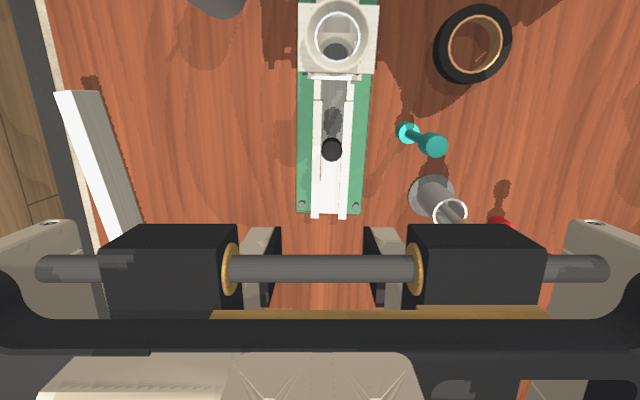

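```bash
cat > plan.py <<'E'
import sys
from plant import r
from h import *
# usage: plan.py x y z yaw
s=r.get_state(); x,y,z,yaw=map(float,sys.argv[1:5])
M=R.from_euler('xyz',s["eef_rot"],degrees=True); D=R.from_euler('xyz',[180,0,yaw],degrees=True)
w=(M.inv()*D).as_rotvec(degrees=True)/8; d=np.array([x,y,z])-s["tcp_pos"]
print("t",s["time_s"],"tcp",s["tcp_pos"].round(4),s["eef_rot"].round(1),"j",s["joints"].round(0))
print("turn units",w.round(2)); print("shift units now-axes",(M.inv().apply(d)/.04).round(2)," final-axes",(D.inv().apply(d)/.04).round(2))
E
python3 plan.py .582 -.150 .25 -90
```

```text
t 6.1 tcp [0.5726 0.1763 0.298 ] [-178.4    2.6  -88.3] j [ 35.  10.  -6.  -1. -71. -33.]
turn units [-0.19  0.33  0.2 ]
shift units now-axes [8.21 0.02 0.82]  final-axes [ 8.16 -0.24  1.2 ]
```

{"fn": "apply_moves", "kwargs": {"targets": [[[1, 0, 0], [-0.2, 0.33, 0.2], 45], [[1, 0, 0], [0, 0, 0], 45], [[1, 0, 0], [0, 0, 0], 45], [[1, 0, 0], [0, 0, 0], 45], [[1, 0, 0], [0, 0, 0], 45]]}}

```text
time_s: 6.6
tcp_pos: [0.5731, -0.031, 0.2958]
eef_rot: [179.9, -0.3, -89.7]
contact_force: [0.8, -0.2, -0.3]
gripper_width: 0.0448
```

{"fn": "apply_moves", "kwargs": {"targets": [[[1, 0, 0.4], [0, 0, 0], 45], [[1, 0, 0.4], [0, 0, 0], 45], [[1, -0.2, 0.4], [0, 0, 0], 45], [[0, 0, 0], [0, 0, 0], 45]]}}

```text
time_s: 7.0
tcp_pos: [0.5783, -0.1646, 0.2463]
eef_rot: [179.8, -0.5, -90.0]
contact_force: [-1.1, -0.5, -0.8]
gripper_width: 0.0448
```

```bash
cat > bush.py <<'E'
from h import *
def bush(P,img=None,zlo=.012,zhi=.026,box=(.40,.68,-.50,-.08)):
    d=P.reshape(-1,3); k=(d[:,2]>zlo)&(d[:,2]<zhi)&(d[:,0]>box[0])&(d[:,0]<box[1])&(d[:,1]>box[2])&(d[:,1]<box[3])
    m=k.reshape(P.shape[:2]).astype(np.uint8); n,l,st,ce=cv2.connectedComponentsWithStats(cv2.morphologyEx(m,cv2.MORPH_CLOSE,np.ones((3,3))))
    out=[]
    for i in range(1,n):
        q=P[(l==i)&(m>0)]
        if len(q)<15: continue
        e=np.ptp(q[:,:2],0); 
        if e.max()<.045 and e.min()>.018: out.append((((q.max(0)+q.min(0))/2)[:2].round(4),e.round(3),len(q)))
    return out
E
python3 snap.py wrist w3;python3 snap.py top t3;  python3 - <<'E'
from bush import *; import pickle
for f in("w3","t3"):
    s,c=pickle.load(open(f+".pkl","rb")); P=cloud(c,s); print(f)
    for b in bush(P): print(b)
E
python3 plan.py .582 -.150 .029 -90
```

```text
7.0 [ 0.5783 -0.1646  0.2463] [179.82  -0.45 -90.03] [  3.   13.6  -8.9   0.5 -67.7  -3.2] 0.0448 [-1.1 -0.5 -0.8]
7.05 [ 0.5785 -0.1633  0.2474] [179.89  -0.45 -90.02] [  3.1  13.5  -8.9   0.5 -67.7  -3.3] 0.0452 [0.1 0.2 0.9]
w3
(array([ 0.4527, -0.2948]), array([0.029, 0.028]), 383)
(array([ 0.5591, -0.2831]), array([0.028, 0.029]), 312)
(array([ 0.5197, -0.2294]), array([0.02 , 0.022]), 56)
(array([ 0.4543, -0.1711]), array([0.029, 0.029]), 290)
(array([ 0.5839, -0.1517]), array([0.028, 0.029]), 259)
t3
(array([ 0.5699, -0.3957]), array([0.028, 0.028]), 48)
(array([ 0.5595, -0.281 ]), array([0.029, 0.028]), 43)
(array([ 0.4803, -0.4041]), array([0.029, 0.029]), 48)
(array([ 0.4543, -0.1678]), array([0.029, 0.026]), 42)
(array([ 0.4527, -0.2927]), array([0.027, 0.029]), 48)
t 7.1 tcp [ 0.5791 -0.1619  0.2485] [180.   -0.4 -90. ] j [  3.  13.  -9.   0. -68.  -3.]
turn units [ 0.   -0.05  0.01]
shift units now-axes [-0.34 -0.07  5.49]  final-axes [-0.3  -0.07  5.49]
```

View pics/w3.png

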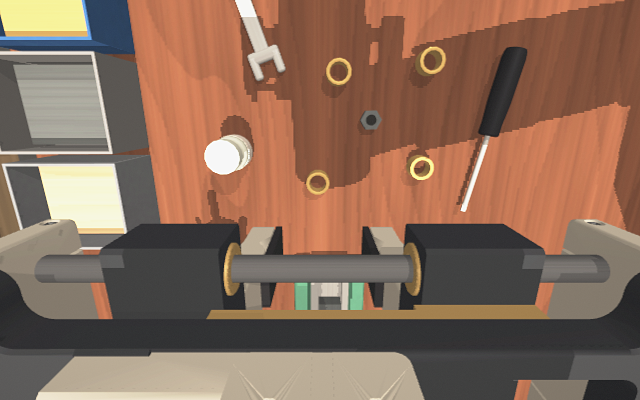

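{"fn": "apply_moves", "kwargs": {"targets": [[[-0.26, -0.12, 0.8], [0, 0, 0], 45], [[0, 0, 1], [0, 0, 0], 45], [[0, 0, 1], [0, 0, 0], 45], [[0, 0, 1], [0, 0, 0], 45], [[0, 0, 0], [0, 0, 0], 45]]}}

```text
time_s: 7.6
tcp_pos: [0.5871, -0.1504, 0.0978]
eef_rot: [-179.4, -0.5, -89.7]
contact_force: [-2.4, -1.0, -0.6]
gripper_width: 0.0454
```

```bash
python3 plan.py .5838 -.1517 .029 -90
```

```text
t 7.6 tcp [ 0.5871 -0.1504  0.0978] [-179.4   -0.5  -89.7] j [  4.  21. -20.   1. -49.  -5.]
turn units [-0.08 -0.07  0.03]
shift units now-axes [0.02 0.1  1.72]  final-axes [0.03 0.08 1.72]
```

{"fn": "apply_moves", "kwargs": {"targets": [[[0, 0.08, 0.8], [-0.08, -0.07, 0], 45], [[0, 0, 0.6], [0, 0, 0], 45], [[0, 0, 0.32], [0, 0, 0], 45], [[0, 0, 0], [0, 0, 0], 45]]}}

```text
time_s: 8.0
tcp_pos: [0.5898, -0.1485, 0.0355]
eef_rot: [-179.5, -0.1, -89.3]
contact_force: [0.1, 0.1, 0.2]
gripper_width: 0.045
```

```bash
python3 plan.py .5838 -.1517 .029 -90
```

```text
t 8.0 tcp [ 0.5898 -0.1485  0.0355] [-1.795e+02 -1.000e-01 -8.930e+01] j [  4.  26. -22.   0. -42.  -4.]
turn units [-0.06 -0.01  0.08]
shift units now-axes [0.08 0.15 0.16]  final-axes [0.08 0.15 0.16]
```

{"fn": "apply_moves", "kwargs": {"targets": [[[0.08, 0.15, 0.16], [-0.06, 0, 0.08], 45], [[0, 0, 0], [0, 0, 0], 15], [[0, 0, 0], [0, 0, 0], 15], [[0, 0, 0], [0, 0, 0], 15], [[0, 0, 0], [0, 0, 0], 15]], "squeeze": 20}}

```text
time_s: 8.5
tcp_pos: [0.5869, -0.1517, 0.0348]
eef_rot: [-179.6, -0.1, -89.9]
contact_force: [-0.6, -0.6, -0.4]
gripper_width: 0.0282
```

{"fn": "apply_moves", "kwargs": {"targets": [[[0, 0, -0.5], [0, 0, 0], 15], [[0, 0, -1], [0, 0, 0], 15], [[0, 0, -1], [0, 0, 0], 15], [[0, 0, -1], [0, 0, 0], 15], [[0, 0, -1], [0, 0, 0], 15]]}}

```text
time_s: 9.0
tcp_pos: [0.5817, -0.1515, 0.2149]
eef_rot: [179.7, -0.1, -90.0]
contact_force: [1.0, -0.0, -0.7]
gripper_width: 0.0282
```

```bash
python3 plan.py .5684 .0552 .235 -90; python3 snap.py wrist w4
python3 - <<'E'
import cv2; a=cv2.imread("pics/w4.png")[150:330,200:460]; cv2.imwrite("pics/w4z.png",cv2.resize(a,None,fx=3,fy=3))
E
```

```text
t 9.0 tcp [ 0.5817 -0.1515  0.2149] [ 1.797e+02 -1.000e-01 -9.000e+01] j [  4.  15. -11.   0. -64.  -4.]
turn units [ 0.04 -0.01 -0.  ]
shift units now-axes [-5.17  0.34 -0.51]  final-axes [-5.17  0.33 -0.5 ]
9.0 [ 0.5817 -0.1515  0.2149] [ 1.7967e+02 -9.0000e-02 -9.0020e+01] [  4.1  15.  -11.2   0.1 -64.2  -4.1] 0.0282 [ 1.  -0.  -0.7]
```

View pics/w4z.png

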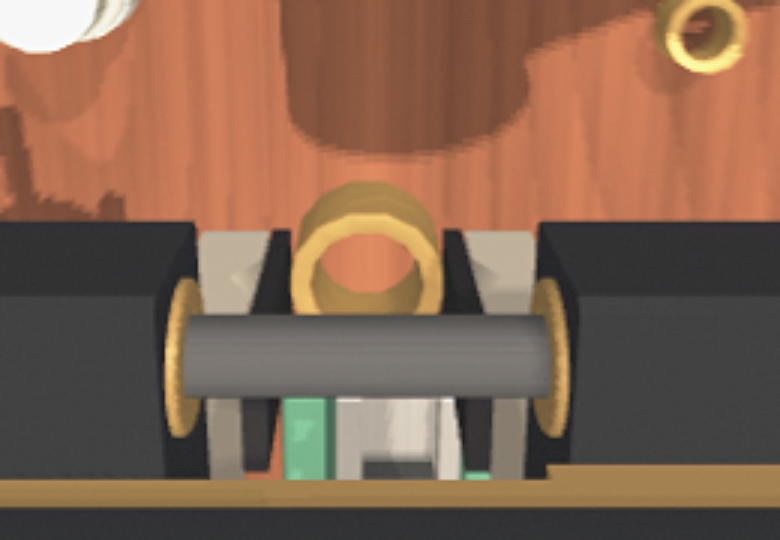

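{"fn": "apply_moves", "kwargs": {"targets": [[[-0.9, 0, -0.5], [0, 0, 0], 15], [[-1, 0.1, -0.3], [0, 0, 0], 15], [[-1, 0.1, 0], [0, 0, 0], 15], [[-1, 0.1, 0], [0, 0, 0], 15], [[-0.9, 0, 0], [0, 0, 0], 15]]}}

```text
time_s: 9.55
tcp_pos: [0.5739, 0.0418, 0.2607]
eef_rot: [-179.2, -0.1, -90.4]
contact_force: [1.5, 0.4, -0.4]
gripper_width: 0.0286
```

```bash
python3 plan.py .5684 .0552 .225 -90
```

```text
t 9.55 tcp [0.5739 0.0418 0.2607] [-1.792e+02 -1.000e-01 -9.040e+01] j [ 24.  10. -12.   0. -68. -24.]
turn units [-0.1  -0.01 -0.05]
shift units now-axes [-0.34  0.15  0.89]  final-axes [-0.34  0.14  0.89]
```

{"fn": "apply_moves", "kwargs": {"targets": [[[-0.15, 0.1, 0.4], [-0.1, 0, -0.05], 15], [[-0.1, 0.05, 0.3], [0, 0, 0], 15], [[0, 0, 0], [0, 0, 0], 15]]}}

```text
time_s: 9.85
tcp_pos: [0.5675, 0.056, 0.2315]
eef_rot: [-179.9, -0.0, -89.7]
contact_force: [0.0, -0.7, -0.8]
gripper_width: 0.0284
```

```bash
python3 plan.py .5684 .0552 .212 -90
```

```text
t 9.85 tcp [0.5675 0.056  0.2315] [-179.9   -0.   -89.7] j [ 25.  11. -14.   0. -65. -25.]
turn units [-0.01 -0.    0.04]
shift units now-axes [ 0.02 -0.02  0.49]  final-axes [ 0.02 -0.02  0.49]
```

{"fn": "apply_moves", "kwargs": {"targets": [[[0.02, -0.02, 0.35], [0, 0, 0], 15], [[0, 0, 0.15], [0, 0, 0], 15], [[0, 0, 0], [0, 0, 0], 15], [[0, 0, 0], [0, 0, 0], 45], [[0, 0, 0], [0, 0, 0], 45]]}}

```text
time_s: 10.35
tcp_pos: [0.569, 0.0512, 0.2115]
eef_rot: [-179.9, -0.1, -89.9]
contact_force: [0.3, -1.1, -0.0]
gripper_width: 0.0392
```

{"fn": "apply_moves", "kwargs": {"targets": [[[0, 0, -0.4], [0, 0, 0], 45], [[0.5, 0, -0.8], [0, 0, 0], 45], [[1, 0, -0.6], [0, 0, 0], 45], [[1, 0, 0], [0, 0, 0], 45], [[1, 0, 0], [0, 0, 0], 45]]}}

```text
time_s: 10.85
tcp_pos: [0.5707, -0.0899, 0.2903]
eef_rot: [-179.6, -0.2, -89.6]
contact_force: [1.0, 0.4, -0.8]
gripper_width: 0.045
```

```bash
python3 snap.py top t4; python3 snap.py scene s4;python3 - <<'E'
import cv2; a=cv2.imread("pics/s4.png")[170:310,260:480]; cv2.imwrite("pics/s4z.png",cv2.resize(a,None,fx=3,fy=3,interpolation=cv2.INTER_CUBIC))
a=cv2.imread("pics/t4.png")[130:260,180:450]; cv2.imwrite("pics/t4z.png",cv2.resize(a,None,fx=2.9,fy=2.9,interpolation=cv2.INTER_CUBIC))
E
```

```text
10.85 [ 0.5707 -0.0899  0.2903] [-1.796e+02 -1.600e-01 -8.958e+01] [ 10.6   9.6  -8.1   0.2 -71.9 -10.2] 0.045 [ 1.   0.4 -0.8]
10.9 [ 0.5706 -0.0946  0.2909] [-179.59   -0.26  -89.7 ] [ 10.2   9.6  -8.1   0.3 -71.9 -10. ] 0.0449 [ 0.3 -3.1  1.9]
```

View pics/s4z.png

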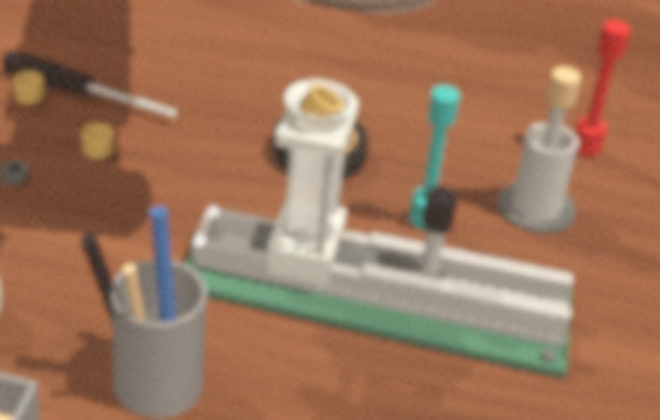

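View pics/t4z.png

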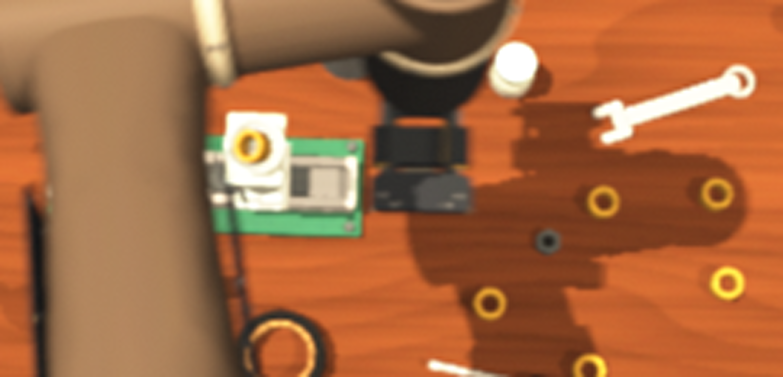

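{"fn": "apply_moves", "kwargs": {"targets": [[[-1, 0, 0], [0, 0, 0], 45], [[-1, 0, 0], [0, 0, 0], 45], [[-1, 0, 0], [0, 0, 0], 45], [[-1, 0, 0], [0, 0, 0], 45], [[-1, 0, 0], [0, 0, 0], 45]]}}

```text
time_s: 11.45
tcp_pos: [0.5717, 0.1071, 0.2932]
eef_rot: [-179.3, -0.2, -90.6]
contact_force: [1.2, -0.3, 0.6]
gripper_width: 0.0446
```

```bash
python3 snap.py wrist w5
python3 - <<'E'
from h import *; import pickle
s,c=pickle.load(open("w5.pkl","rb")); P=cloud(c,s)
u,v=map(int,proj(c,[.5684,.055,.182],s)); print(u,v)
a=c["img"][v-40:v+40,u-50:u+50]; cv2.imwrite("pics/w5z.png",cv2.resize(a,None,fx=6,fy=6,interpolation=cv2.INTER_CUBIC))
print((P[v-22:v+23:4,u-24:u+25:4,2]*1000).round(0).astype(int))
E
```

```text
11.45 [0.5717 0.1071 0.2932] [-1.793e+02 -1.700e-01 -9.059e+01] [ 30.2   9.8  -7.7   0.5 -72.  -30.9] 0.0446 [ 1.2 -0.3  0.6]
326 137
[[165 182 181 179 176 175 174 175 175 178 179 182 167]
 [182 182 176 175 175 178 179 178 174 174 176 179 182]
 [182 178 174 177 179 184 184 183 182 177 173 177 181]
 [181 176 174 180 185 186 189 189 189 184 172 175 179]
 [180 175 174 184 191 190 192 191 191 189 183 174 178]
 [180 175 178 189 191  38  39  39  37 189 187 172 177]
 [177 175 181 189  52  39  38  39 165 173 187 174 178]
 [179 176 163 186 169 165 165 167 169 174 183 175 179]
 [182 177 174 185 178 173 171 171 175 179 183 176 180]
 [180 180 176 183 182 178 176 176 178 179 180 179 182]
 [182 181 179 177 180 180 180 179 179 178 177 180 182]
 [167 183 182 179 178 175 176 177 178 178 182 182 166]]
```

View pics/w5z.png

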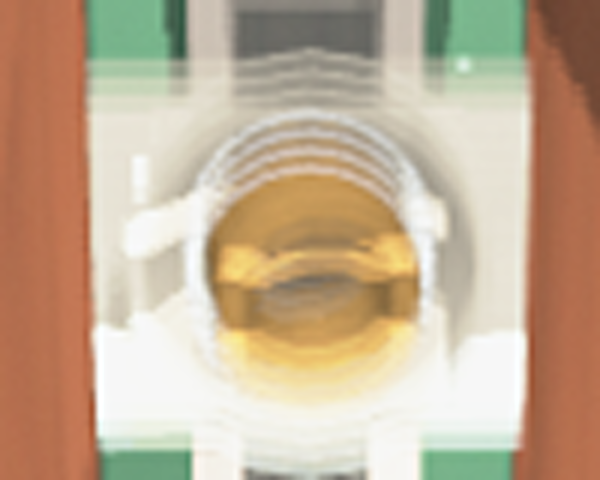

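```bash
python3 plan.py .5684 .046 .222 -90
python3 - <<'E'
from h import *; import pickle
s,c=pickle.load(open("w5.pkl","rb")); P=cloud(c,s); d=P.reshape(-1,3)
t=d[(d[:,2]>.1865)&(d[:,2]<.2)&(abs(d[:,0]-.5684)<.03)&(abs(d[:,1]-.055)<.03)]; print(t.min(0),t.max(0),t[t[:,2].argmax()])
E
```

```text
t 11.5 tcp [0.5722 0.1118 0.293 ] [-1.793e+02 -1.000e-01 -9.050e+01] j [ 31.  10.  -8.   0. -72. -31.]
turn units [-0.09 -0.01 -0.06]
shift units now-axes [1.64 0.1  1.78]  final-axes [1.64 0.1  1.77]
[0.55529007 0.0448413  0.18650186] [0.58153373 0.06166537 0.19298278] [0.57388209 0.0492814  0.19298278]
```

{"fn": "apply_moves", "kwargs": {"targets": [[[0.6, 0.05, 0.5], [-0.1, 0, -0.05], 0], [[0.6, 0.05, 0.5], [0, 0, 0], 0], [[0.35, 0, 0.4], [0, 0, 0], 0], [[0.1, 0, 0.2], [0, 0, 0], 0], [[0, 0, 0], [0, 0, 0], 0]]}}

```text
time_s: 12.0
tcp_pos: [0.5697, 0.0495, 0.2301]
eef_rot: [-179.8, 0.0, -89.6]
contact_force: [-0.5, -0.8, 0.5]
gripper_width: 0.0108
```

```bash
python3 plan.py .5684 .045 .202 -90
```

```text
t 12.0 tcp [0.5697 0.0495 0.2301] [-179.8    0.   -89.6] j [ 25.  11. -14.   0. -65. -24.]
turn units [-0.03  0.    0.05]
shift units now-axes [0.11 0.04 0.7 ]  final-axes [0.11 0.03 0.7 ]
```

{"fn": "apply_moves", "kwargs": {"targets": [[[0.15, 0, 0.15], [0, 0, 0], 0], [[0.1, 0.05, 0.2], [0, 0, 0], 0], [[0, 0, 0.2], [0, 0, 0], 0], [[0, 0, 0.15], [0, 0, 0], 0]]}}

```text
time_s: 12.4
tcp_pos: [0.5696, 0.0403, 0.2033]
eef_rot: [-179.5, 0.1, -89.6]
contact_force: [0.0, 0.0, -0.2]
gripper_width: 0.0007
```

{"fn": "apply_moves", "kwargs": {"targets": [[[-0.1, 0, 0], [0, 0, 0], 0], [[-0.05, 0, 0], [0, 0, 0], 0], [[0, 0, 0], [0, 0, 0], 0]]}}

```text
time_s: 12.7
tcp_pos: [0.5693, 0.0471, 0.2023]
eef_rot: [-179.6, 0.1, -89.6]
contact_force: [-0.3, -0.5, 0.5]
gripper_width: 0.0005
```

```bash
python3 snap.py scene s5;python3 - <<'E'
import cv2; a=cv2.imread("pics/s5.png")[150:290,290:440]; cv2.imwrite("pics/s5z.png",cv2.resize(a,None,fx=4,fy=4,interpolation=cv2.INTER_CUBIC))
E
```

```text
12.7 [0.5693 0.0471 0.2023] [-1.7956e+02  8.0000e-02 -8.9560e+01] [ 24.4  12.4 -16.5   0.1 -60.7 -24. ] 0.0005 [-0.3 -0.5  0.5]
```

View pics/s5z.png

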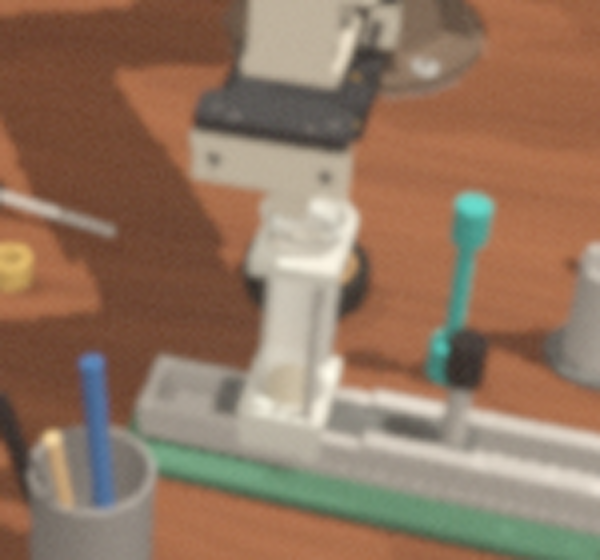

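{"fn": "apply_moves", "kwargs": {"targets": [[[0, 0, -0.5], [0, 0, 0], 45], [[0.3, 0, -0.9], [0, 0, 0], 45], [[0.9, 0, -0.5], [0, 0, 0], 45], [[1, 0, 0], [0, 0, 0], 45], [[1, 0, 0], [0, 0, 0], 45]]}}

```text
time_s: 13.25
tcp_pos: [0.571, -0.0801, 0.2826]
eef_rot: [-179.4, 0.0, -89.1]
contact_force: [1.4, -0.0, 0.2]
gripper_width: 0.0349
```

{"fn": "apply_moves", "kwargs": {"targets": [[[1, 0, 0], [0, 0, 0], 45], [[1, 0, 0], [0, 0, 0], 45], [[1, 0, 0], [0, 0, 0], 45], [[0.5, 0, 0], [0, 0, 0], 45], [[0, 0, 0], [0, 0, 0], 45]]}}

```text
time_s: 13.75
tcp_pos: [0.5732, -0.2296, 0.2852]
eef_rot: [-179.2, -0.0, -89.2]
contact_force: [0.0, -0.1, -0.5]
gripper_width: 0.0453
```

```bash
cat > look.py <<'E'
import sys
from snap import *; from bush import *
t=sys.argv[1]
for n,f in(("wrist","w"),("top","t")):
    s,c=snap(n,f+t); print(f)
    for b in bush(cloud(c,s),box=(.36,.70,-.52,-.10)): print("  ",b[0],b[1],b[2])
print(s["tcp_pos"].round(4))
E
python3 look.py 6; python3 plan.py .5591 -.283 .06 -90
```

```text
w
   [ 0.48   -0.4067] [0.029 0.029] 341
   [ 0.5702 -0.3979] [0.028 0.029] 307
   [ 0.5592 -0.2836] [0.029 0.029] 209
   [ 0.6832 -0.1956] [0.033 0.033] 113
   [ 0.4539 -0.1709] [0.03  0.029] 220
t
   [ 0.6787 -0.1832] [0.023 0.032] 20
   [ 0.5694 -0.3954] [0.028 0.029] 45
   [ 0.4799 -0.4047] [0.029 0.029] 46
   [ 0.4538 -0.1679] [0.03  0.026] 43
[ 0.5732 -0.2286  0.2852]
t 13.85 tcp [ 0.5733 -0.2276  0.2852] [-179.2    0.   -89.1] j [ -4.  13.  -4.  -0. -72.   4.]
turn units [-0.1   0.    0.11]
shift units now-axes [1.38 0.46 5.62]  final-axes [1.39 0.36 5.63]
```

View pics/w6.png

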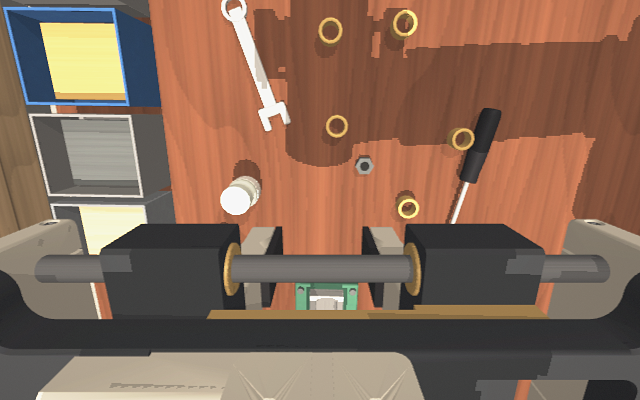

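{"fn": "apply_moves", "kwargs": {"targets": [[[0.9, 0.2, 0.5], [-0.1, 0, 0.1], 45], [[0.45, 0.2, 0.8], [0, 0, 0], 45], [[0, 0.05, 1], [0, 0, 0], 45], [[0, 0.05, 1], [0, 0, 0], 45], [[0, 0, 1], [0, 0, 0], 45]]}}

```text
time_s: 14.35
tcp_pos: [0.5613, -0.2792, 0.1174]
eef_rot: [-179.0, -0.2, -89.5]
contact_force: [0.7, 0.2, 0.2]
gripper_width: 0.0449
```

```bash
python3 plan.py .5592 -.2836 .029 -90
```

```text
t 14.35 tcp [ 0.5613 -0.2792  0.1174] [-179.    -0.2  -89.5] j [ -9.  22. -16.   0. -52.   9.]
turn units [-0.13 -0.03  0.06]
shift units now-axes [0.1  0.09 2.21]  final-axes [0.11 0.05 2.21]
```

{"fn": "apply_moves", "kwargs": {"targets": [[[0.1, 0.1, 0.7], [-0.13, 0, 0.06], 45], [[0, 0.05, 0.6], [0, 0, 0], 45], [[0, 0.05, 0.4], [0, 0, 0], 45], [[0, 0, 0.2], [0, 0, 0], 45], [[0, 0, 0], [0, 0, 0], 45]]}}

```text
time_s: 14.85
tcp_pos: [0.5517, -0.2761, 0.0336]
eef_rot: [179.5, -0.1, -89.6]
contact_force: [-0.4, 0.9, 0.0]
gripper_width: 0.0451
```

```bash
python3 plan.py .5592 -.2836 .029 -90
```

```text
t 14.85 tcp [ 0.5517 -0.2761  0.0336] [ 1.795e+02 -1.000e-01 -8.960e+01] j [ -8.  27. -20.   0. -43.   9.]
turn units [ 0.06 -0.01  0.05]
shift units now-axes [ 0.19 -0.19  0.11]  final-axes [ 0.19 -0.19  0.11]
```

{"fn": "apply_moves", "kwargs": {"targets": [[[0.15, -0.15, 0.1], [0.05, 0, 0.05], 45], [[0.08, -0.06, 0.1], [0, 0, 0], 45], [[0, 0, 0], [0, 0, 0], 45]]}}

```text
time_s: 15.15
tcp_pos: [0.5636, -0.2853, 0.0279]
eef_rot: [-179.8, -0.2, -89.9]
contact_force: [-0.1, 0.1, -0.0]
gripper_width: 0.0449
```

```bash
python3 plan.py .5592 -.2836 .028 -90
```

```text
t 15.15 tcp [ 0.5636 -0.2853  0.0279] [-179.8   -0.2  -89.9] j [ -9.  28. -19.   0. -43.   9.]
turn units [-0.03 -0.02  0.01]
shift units now-axes [-0.04  0.11 -0.  ]  final-axes [-0.04  0.11 -0.  ]
```

{"fn": "apply_moves", "kwargs": {"targets": [[[-0.03, 0.07, 0], [0, 0, 0], 45], [[0, 0, 0], [0, 0, 0], 20], [[0, 0, 0], [0, 0, 0], 20], [[0, 0, 0], [0, 0, 0], 20], [[0, 0, 0], [0, 0, 0], 20]]}}

```text
time_s: 15.65
tcp_pos: [0.5611, -0.2846, 0.0296]
eef_rot: [-179.6, -0.2, -90.0]
contact_force: [0.2, -1.2, -0.1]
gripper_width: 0.0291
```

{"fn": "apply_moves", "kwargs": {"targets": [[[0, 0, -0.5], [0, 0, 0], 15], [[0, 0, -1], [0, 0, 0], 15], [[-0.2, 0, -1], [0, 0, 0], 15], [[-0.6, 0, -1], [0, 0, 0], 15], [[-0.8, 0, -1], [0, 0, 0], 15]]}}

```text
time_s: 16.15
tcp_pos: [0.5558, -0.2213, 0.2064]
eef_rot: [179.5, 0.0, -90.3]
contact_force: [1.2, -0.4, -0.1]
gripper_width: 0.029
```

```bash
python3 plan.py .5684 .0552 .25 -90
```

```text
t 16.15 tcp [ 0.5558 -0.2213  0.2064] [179.5   0.  -90.3] j [ -3.  15. -12.   0. -63.   3.]
turn units [ 0.06  0.   -0.04]
shift units now-axes [-6.91 -0.27 -1.09]  final-axes [-6.91 -0.31 -1.09]
```

{"fn": "apply_moves", "kwargs": {"targets": [[[-1, 0, -0.6], [0.06, 0, -0.04], 15], [[-1, 0, -0.3], [0, 0, 0], 15], [[-1, -0.1, 0], [0, 0, 0], 15], [[-1, -0.1, 0], [0, 0, 0], 15], [[-1, -0.1, 0], [0, 0, 0], 15]]}}

```text
time_s: 16.65
tcp_pos: [0.5699, -0.0157, 0.2532]
eef_rot: [-179.2, 0.0, -90.1]
contact_force: [1.0, -0.5, 0.3]
gripper_width: 0.0291
```

{"fn": "apply_moves", "kwargs": {"targets": [[[-0.7, 0, 0], [0, 0, 0], 15], [[-0.3, 0, 0], [0, 0, 0], 15], [[0, 0, 0], [0, 0, 0], 15]]}}

```text
time_s: 16.95
tcp_pos: [0.5697, 0.0304, 0.2536]
eef_rot: [-179.1, 0.1, -89.8]
contact_force: [-0.5, 0.5, -0.4]
gripper_width: 0.0291
```

```bash
python3 plan.py .5684 .0545 .222 -90
```

```text
t 16.95 tcp [0.5697 0.0304 0.2536] [-1.791e+02  1.000e-01 -8.980e+01] j [ 23.  10. -13.   0. -67. -23.]
turn units [-0.11  0.01  0.02]
shift units now-axes [-0.6   0.04  0.79]  final-axes [-0.6   0.03  0.79]
```

{"fn": "apply_moves", "kwargs": {"targets": [[[-0.4, 0.03, 0.4], [-0.1, 0, 0], 15], [[-0.2, 0, 0.3], [0, 0, 0], 15], [[-0.05, 0, 0.1], [0, 0, 0], 15], [[0, 0, 0], [0, 0, 0], 15]]}}

```text
time_s: 17.35
tcp_pos: [0.568, 0.0557, 0.2183]
eef_rot: [179.9, 0.1, -89.9]
contact_force: [0.8, 0.7, -0.8]
gripper_width: 0.0288
```

```bash
python3 plan.py .5684 .0545 .206 -90
```

```text
t 17.35 tcp [0.568  0.0557 0.2183] [ 1.799e+02  1.000e-01 -8.990e+01] j [ 25.  12. -15.  -0. -63. -25.]
turn units [0.01 0.01 0.01]
shift units now-axes [ 0.03 -0.01  0.31]  final-axes [ 0.03 -0.01  0.31]
```

{"fn": "apply_moves", "kwargs": {"targets": [[[0, 0, 0.2], [0, 0, 0], 15], [[0, 0, 0.1], [0, 0, 0], 15], [[0, 0, 0], [0, 0, 0], 15], [[0, 0, 0], [0, 0, 0], 15]]}}

```text
time_s: 17.75
tcp_pos: [0.568, 0.054, 0.2052]
eef_rot: [179.9, 0.0, -90.0]
contact_force: [-0.0, -0.6, -0.7]
gripper_width: 0.0292
```

Well centred; release.

{"fn": "apply_moves", "kwargs": {"targets": [[[0, 0, 0], [0, 0, 0], 45], [[0, 0, 0], [0, 0, 0], 45], [[0, 0, 0], [0, 0, 0], 45], [[0, 0, -0.5], [0, 0, 0], 45], [[0, 0, -1], [0, 0, 0], 45]]}}

```text
time_s: 18.25
tcp_pos: [0.5659, 0.0531, 0.2624]
eef_rot: [179.5, -0.1, -90.1]
contact_force: [0.9, 0.4, -0.2]
gripper_width: 0.0449
```

{"fn": "apply_moves", "kwargs": {"targets": [[[0.5, 0, -0.8], [0, 0, 0], 45], [[1, 0, 0], [0, 0, 0], 45], [[1, 0.1, 0], [0, 0, 0], 45], [[1, 0.1, 0], [0, 0, 0], 45], [[1, 0.1, 0], [0, 0, 0], 45]]}}

```text
time_s: 18.75
tcp_pos: [0.5579, -0.1276, 0.3043]
eef_rot: [-179.7, 0.0, -89.5]
contact_force: [0.9, 0.2, -0.0]
gripper_width: 0.045
```

```bash
cat > look2.py <<'E'
import sys
from snap import *; from bush import *
t=sys.argv[1]
s,c=snap("scene","s"+t); s2,c2=snap("top","t"+t)
for b in bush(cloud(c2,s2),box=(.36,.70,-.52,-.10)): print("  ",b[0]-[0,.0025],b[1],b[2])
a=c["img"][170:290,300:420]; b=c2["img"][130:300,200:450]
a=cv2.resize(a,(400,400),interpolation=cv2.INTER_CUBIC); b=cv2.resize(b,None,fx=1.5,fy=400/170,interpolation=cv2.INTER_CUBIC)
cv2.imwrite(f"pics/m{t}.png",np.hstack([a,b])); print(s2["tcp_pos"])
E
python3 look2.py 7
```

```text
[ 0.5692 -0.3991] [0.027 0.028] 40
   [ 0.4803 -0.4066] [0.03  0.029] 46
   [ 0.4544 -0.1702] [0.029 0.026] 48
[ 0.55703251 -0.13206719  0.30436745]
```

View pics/m7.png

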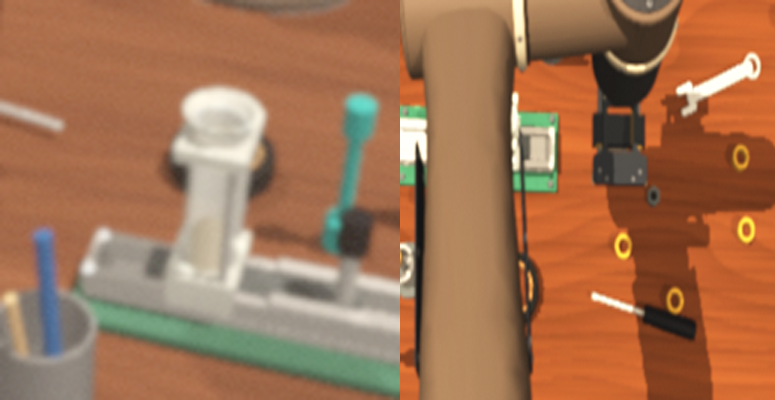

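{"fn": "apply_moves", "kwargs": {"targets": [[[1, -0.05, 0], [0, 0, 0], 45], [[1, -0.05, 0], [0, 0, 0], 45], [[1, -0.05, 0], [0, 0, 0], 45], [[1, -0.05, 0.2], [0, 0, 0], 45], [[1, -0.05, 0.5], [0, 0, 0], 45]]}}

```text
time_s: 19.35
tcp_pos: [0.5712, -0.3334, 0.2813]
eef_rot: [-179.2, -0.1, -89.4]
contact_force: [1.1, 0.9, -0.1]
gripper_width: 0.0451
```

{"fn": "apply_moves", "kwargs": {"targets": [[[0.7, 0, 0.8], [0, 0, 0], 45], [[0.2, 0, 0.9], [0, 0, 0], 45], [[0, 0, 0.9], [0, 0, 0], 45], [[0, 0, 0.5], [0, 0, 0], 45], [[0, 0, 0], [0, 0, 0], 45]]}}

```text
time_s: 19.85
tcp_pos: [0.5724, -0.3762, 0.1501]
eef_rot: [-179.3, -0.1, -89.8]
contact_force: [-1.3, -0.0, -0.4]
gripper_width: 0.0448
```

```bash
python3 plan.py .5702 -.3979 .028 -90
```

```text
t 19.85 tcp [ 0.5724 -0.3762  0.1501] [-1.793e+02 -1.000e-01 -8.980e+01] j [-17.  25.  -5.  -0. -59.  17.]
turn units [-0.09 -0.02  0.03]
shift units now-axes [0.53 0.09 3.05]  final-axes [0.54 0.06 3.05]
```

{"fn": "apply_moves", "kwargs": {"targets": [[[0.35, 0.05, 0.6], [-0.09, 0, 0.03], 45], [[0.15, 0, 0.8], [0, 0, 0], 45], [[0, 0, 0.7], [0, 0, 0], 45], [[0, 0, 0.3], [0, 0, 0], 45], [[0, 0, 0], [0, 0, 0], 45]]}}

```text
time_s: 20.35
tcp_pos: [0.5762, -0.3978, 0.059]
eef_rot: [-179.6, -0.4, -89.8]
contact_force: [-0.6, 1.3, 0.4]
gripper_width: 0.0449
```

```bash
python3 plan.py .5702 -.3979 .028 -90
```

```text
t 20.35 tcp [ 0.5762 -0.3978  0.059 ] [-179.6   -0.4  -89.8] j [-19.  31.  -8.   0. -50.  19.]
turn units [-0.05 -0.05  0.02]
shift units now-axes [-0.    0.16  0.77]  final-axes [0.   0.15 0.78]
```

{"fn": "apply_moves", "kwargs": {"targets": [[[0, 0.1, 0.3], [-0.05, -0.05, 0.02], 45], [[0, 0.06, 0.3], [0, 0, 0], 45], [[0, 0, 0.15], [0, 0, 0], 45], [[0, 0, 0], [0, 0, 0], 45]]}}

```text
time_s: 20.75
tcp_pos: [0.5724, -0.3984, 0.0319]
eef_rot: [-179.7, -0.2, -89.9]
contact_force: [0.5, -1.1, 0.1]
gripper_width: 0.045
```

```bash
python3 plan.py .5702 -.3979 .028 -90
```

```text
t 20.75 tcp [ 0.5724 -0.3984  0.0319] [-179.7   -0.2  -89.9] j [-19.  33. -10.   0. -47.  19.]
turn units [-0.04 -0.02  0.01]
shift units now-axes [-0.01  0.06  0.1 ]  final-axes [-0.01  0.06  0.1 ]
```

{"fn": "apply_moves", "kwargs": {"targets": [[[0, 0.05, 0.12], [0, 0, 0], 45], [[0, 0, 0.04], [0, 0, 0], 20], [[0, 0, 0], [0, 0, 0], 20], [[0, 0, 0], [0, 0, 0], 20], [[0, 0, 0], [0, 0, 0], 20]]}}

```text
time_s: 21.25
tcp_pos: [0.5709, -0.3987, 0.0263]
eef_rot: [-179.6, -0.2, -89.9]
contact_force: [-0.1, 1.0, -0.7]
gripper_width: 0.0291
```

{"fn": "apply_moves", "kwargs": {"targets": [[[0, 0, -0.5], [0, 0, 0], 15], [[0, 0, -1], [0, 0, 0], 15], [[-0.2, 0, -1], [0, 0, 0], 15], [[-0.6, 0, -1], [0, 0, 0], 15], [[-0.8, 0, -1], [0, 0, 0], 15]]}}

```text
time_s: 21.75
tcp_pos: [0.5658, -0.335, 0.2028]
eef_rot: [179.7, 0.1, -90.2]
contact_force: [1.3, 0.0, -0.5]
gripper_width: 0.0289
```

{"fn": "apply_moves", "kwargs": {"targets": [[[-1, 0, -0.6], [0, 0, 0], 15], [[-1, 0, -0.3], [0, 0, 0], 15], [[-1, 0, 0], [0, 0, 0], 15], [[-1, 0, 0], [0, 0, 0], 15], [[-1, 0, 0], [0, 0, 0], 15]]}}

```text
time_s: 22.25
tcp_pos: [0.569, -0.1303, 0.2503]
eef_rot: [-179.4, -0.0, -90.4]
contact_force: [0.2, -0.1, -0.5]
gripper_width: 0.0293
```

```bash
python3 plan.py .5684 .0545 .225 -90
```

```text
t 22.25 tcp [ 0.569  -0.1303  0.2503] [-179.4   -0.   -90.4] j [  6.  11. -11.   0. -67.  -7.]
turn units [-0.07 -0.01 -0.05]
shift units now-axes [-4.62  0.05  0.63]  final-axes [-4.62  0.01  0.63]
```

{"fn": "apply_moves", "kwargs": {"targets": [[[-1, 0, 0], [-0.07, 0, -0.05], 15], [[-1, 0, 0], [0, 0, 0], 15], [[-1, 0, 0], [0, 0, 0], 15], [[-0.8, 0, 0], [0, 0, 0], 15], [[-0.4, 0, 0.1], [0, 0, 0], 15]]}}

```text
time_s: 22.75
tcp_pos: [0.5681, 0.0474, 0.2491]
eef_rot: [-179.7, 0.1, -89.8]
contact_force: [0.8, -1.0, -2.0]
gripper_width: 0.0294
```

```bash
python3 plan.py .5684 .0545 .22 -90
```

```text
t 22.75 tcp [0.5681 0.0474 0.2491] [-1.797e+02  1.000e-01 -8.980e+01] j [ 24.  10. -13.   0. -67. -24.]
turn units [-0.04  0.01  0.03]
shift units now-axes [-0.18 -0.    0.73]  final-axes [-0.18 -0.01  0.73]
```

{"fn": "apply_moves", "kwargs": {"targets": [[[0, 0, 0.3], [0, 0, 0], 15], [[-0.1, 0, 0.3], [0, 0, 0], 15], [[0, 0, 0.15], [0, 0, 0], 15], [[0, 0, 0], [0, 0, 0], 15]]}}

```text
time_s: 23.15
tcp_pos: [0.5674, 0.0529, 0.2166]
eef_rot: [-179.8, 0.1, -89.7]
contact_force: [-0.8, 0.2, -1.0]
gripper_width: 0.0292
```

```bash
python3 plan.py .5684 .0545 .204 -90
```

```text
t 23.15 tcp [0.5674 0.0529 0.2166] [-1.798e+02  1.000e-01 -8.970e+01] j [ 25.  12. -15.   0. -63. -25.]
turn units [-0.03  0.01  0.04]
shift units now-axes [-0.04 -0.02  0.31]  final-axes [-0.04 -0.02  0.31]
```

{"fn": "apply_moves", "kwargs": {"targets": [[[-0.04, -0.02, 0.2], [0, 0, 0], 15], [[0, 0, 0.1], [0, 0, 0], 15], [[0, 0, 0], [0, 0, 0], 15], [[0, 0, 0], [0, 0, 0], 15]]}}

```text
time_s: 23.55
tcp_pos: [0.5686, 0.0524, 0.2035]
eef_rot: [-179.8, 0.1, -89.8]
contact_force: [0.3, 0.2, -0.6]
gripper_width: 0.0292
```

{"fn": "apply_moves", "kwargs": {"targets": [[[-0.06, 0, 0], [0, 0, 0], 15], [[-0.02, 0, 0], [0, 0, 0], 15], [[0, 0, 0], [0, 0, 0], 15]]}}

```text
time_s: 23.85
tcp_pos: [0.5689, 0.0557, 0.2042]
eef_rot: [-179.7, 0.1, -89.9]
contact_force: [1.0, 0.6, -1.1]
gripper_width: 0.0295
```

{"fn": "apply_moves", "kwargs": {"targets": [[[0, 0, 0], [0, 0, 0], 45], [[0, 0, 0], [0, 0, 0], 45], [[0, 0, 0], [0, 0, 0], 45], [[0, 0, -0.5], [0, 0, 0], 45], [[0, 0, -1], [0, 0, 0], 45]]}}

```text
time_s: 24.35
tcp_pos: [0.566, 0.0552, 0.2606]
eef_rot: [179.8, -0.1, -89.9]
contact_force: [1.7, -1.0, -0.2]
gripper_width: 0.0446
```

{"fn": "apply_moves", "kwargs": {"targets": [[[0.5, 0, -0.8], [0, 0, 0], 45], [[1, 0.4, 0], [0, 0, 0], 45], [[1, 0.4, 0], [0, 0, 0], 45], [[1, 0.4, 0], [0, 0, 0], 45], [[1, 0.4, 0], [0, 0, 0], 45]]}}

```text
time_s: 24.85
tcp_pos: [0.5055, -0.1261, 0.3003]
eef_rot: [-179.6, -0.0, -89.4]
contact_force: [0.7, -0.1, -0.3]
gripper_width: 0.0447
```

```bash
python3 look2.py 8;  python3 plan.py .480 -.4067 .028 -90
```

```text
[ 0.4799 -0.4071] [0.029 0.031] 47
[ 0.5031237  -0.1301527   0.30056883]
t 24.95 tcp [ 0.5044 -0.1283  0.3005] [-179.6   -0.   -89.6] j [  7.   4. -14.   0. -72.  -7.]
turn units [-0.05 -0.01  0.05]
shift units now-axes [6.95 0.7  6.81]  final-axes [6.96 0.61 6.81]
```

View pics/m8.png

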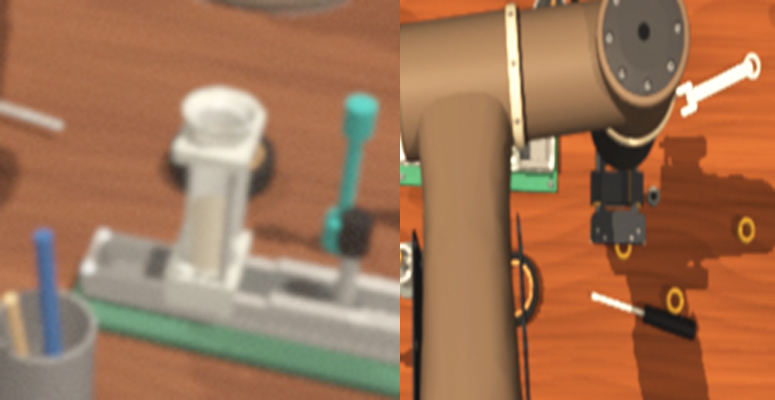

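{"fn": "apply_moves", "kwargs": {"targets": [[[1, 0.1, 0], [0, 0, 0], 45], [[1, 0.1, 0], [0, 0, 0], 45], [[1, 0.1, 0], [0, 0, 0], 45], [[1, 0.1, 0], [0, 0, 0], 45], [[1, 0.1, 0.3], [0, 0, 0], 45]]}}

```text
time_s: 25.45
tcp_pos: [0.4873, -0.3321, 0.2918]
eef_rot: [-179.2, -0.1, -89.3]
contact_force: [1.0, -0.2, 0.6]
gripper_width: 0.0451
```

{"fn": "apply_moves", "kwargs": {"targets": [[[1, 0, 0.5], [0, 0, 0], 45], [[0.6, 0, 0.9], [0, 0, 0], 45], [[0.2, 0, 1], [0, 0, 0], 45], [[0, 0, 0.7], [0, 0, 0], 45], [[0, 0, 0.2], [0, 0, 0], 45]]}}

```text
time_s: 25.95
tcp_pos: [0.4903, -0.4129, 0.1554]
eef_rot: [-179.0, -0.2, -89.6]
contact_force: [-0.3, 0.3, -0.3]
gripper_width: 0.0452
```

```bash
python3 snap.py wrist w9
python3 - <<'E'
from bush import *; import pickle
s,c=pickle.load(open("w9.pkl","rb"))
for b in bush(cloud(c,s)): print(b)
E
python3 plan.py .480 -.4067 .028 -90
```

```text
25.95 [ 0.4903 -0.4129  0.1554] [-179.04   -0.23  -89.59] [-22.8  20.7 -11.2  -0.2 -57.2  23.3] 0.0452 [-0.3  0.3 -0.3]
(array([ 0.4791, -0.4074]), array([0.029, 0.029]), 438)
t 26.0 tcp [ 0.4904 -0.4127  0.1554] [-179.1   -0.2  -89.6] j [-23.  21. -11.  -0. -57.  23.]
turn units [-0.12 -0.03  0.05]
shift units now-axes [-0.17  0.31  3.18]  final-axes [-0.15  0.26  3.18]
```

{"fn": "apply_moves", "kwargs": {"targets": [[[-0.12, 0.25, 0.7], [-0.12, 0, 0.05], 45], [[0, 0.1, 0.9], [0, 0, 0], 45], [[0, 0, 0.7], [0, 0, 0], 45], [[0, 0, 0.3], [0, 0, 0], 45], [[0, 0, 0], [0, 0, 0], 45]]}}

```text
time_s: 26.5
tcp_pos: [0.4835, -0.4097, 0.0572]
eef_rot: [-179.4, -0.6, -89.7]
contact_force: [0.5, 0.5, -0.1]
gripper_width: 0.0453
```

```bash
python3 plan.py .4795 -.407 .028 -90
```

```text
t 26.5 tcp [ 0.4835 -0.4097  0.0572] [-179.4   -0.6  -89.7] j [-22.  26. -18.   1. -45.  22.]
turn units [-0.07 -0.08  0.04]
shift units now-axes [-0.08  0.11  0.73]  final-axes [-0.07  0.1   0.73]
```

{"fn": "apply_moves", "kwargs": {"targets": [[[-0.05, 0.1, 0.3], [-0.07, -0.08, 0.04], 45], [[-0.03, 0.05, 0.3], [0, 0, 0], 45], [[0, 0, 0.15], [0, 0, 0], 45], [[0, 0, 0.05], [0, 0, 0], 45], [[0, 0, 0], [0, 0, 0], 45]]}}

```text
time_s: 27.0
tcp_pos: [0.4809, -0.4077, 0.028]
eef_rot: [-179.7, -0.2, -90.0]
contact_force: [-0.7, 0.2, 0.1]
gripper_width: 0.0451
```

```bash
python3 plan.py .4795 -.407 .028 -90
```

```text
t 27.0 tcp [ 0.4809 -0.4077  0.028 ] [-179.7   -0.2  -90. ] j [-23.  28. -19.   0. -42.  23.]
turn units [-0.04 -0.02  0.01]
shift units now-axes [-0.02  0.03  0.  ]  final-axes [-0.02  0.03  0.  ]
```

{"fn": "apply_moves", "kwargs": {"targets": [[[0, 0, 0], [0, 0, 0], 20], [[0, 0, 0], [0, 0, 0], 20], [[0, 0, 0], [0, 0, 0], 20], [[0, 0, 0], [0, 0, 0], 15], [[0, 0, -0.5], [0, 0, 0], 15]]}}

```text
time_s: 27.5
tcp_pos: [0.4795, -0.4071, 0.0469]
eef_rot: [-179.8, -0.1, -90.0]
contact_force: [-0.9, -0.2, -0.8]
gripper_width: 0.0291
```

{"fn": "apply_moves", "kwargs": {"targets": [[[0, 0, -1], [0, 0, 0], 15], [[0, 0, -1], [0, 0, 0], 15], [[-0.5, -0.1, -1], [0, 0, 0], 15], [[-0.7, -0.2, -1], [0, 0, 0], 15], [[-0.9, -0.2, -0.6], [0, 0, 0], 15]]}}

```text
time_s: 28.0
tcp_pos: [0.4969, -0.3234, 0.235]
eef_rot: [179.9, 0.1, -90.3]
contact_force: [0.5, 0.5, -1.4]
gripper_width: 0.0292
```

{"fn": "apply_moves", "kwargs": {"targets": [[[-1, -0.2, -0.3], [0, 0, 0], 15], [[-1, -0.2, 0], [0, 0, 0], 15], [[-1, -0.2, 0], [0, 0, 0], 15], [[-1, -0.2, 0], [0, 0, 0], 15], [[-1, -0.2, 0], [0, 0, 0], 15]]}}

```text
time_s: 28.5
tcp_pos: [0.5404, -0.1175, 0.2552]
eef_rot: [-179.4, -0.0, -90.5]
contact_force: [1.1, 0.8, -0.9]
gripper_width: 0.0292
```

```bash
python3 plan.py .5684 .0545 .23 -90
```

```text
t 28.5 tcp [ 0.5404 -0.1175  0.2552] [-179.4   -0.   -90.5] j [  8.   8. -14.   0. -67.  -9.]
turn units [-0.07 -0.   -0.06]
shift units now-axes [-4.31 -0.66  0.63]  final-axes [-4.3  -0.7   0.63]
```

{"fn": "apply_moves", "kwargs": {"targets": [[[-1, -0.2, 0], [-0.07, 0, -0.06], 15], [[-1, -0.2, 0], [0, 0, 0], 15], [[-0.9, -0.2, 0], [0, 0, 0], 15], [[-0.6, -0.1, 0], [0, 0, 0], 15], [[-0.3, 0, 0.1], [0, 0, 0], 15]]}}

```text
time_s: 29.0
tcp_pos: [0.5691, 0.0445, 0.253]
eef_rot: [-179.8, 0.1, -89.7]
contact_force: [0.3, 0.8, -0.7]
gripper_width: 0.0292
```

```bash
python3 plan.py .5684 .0545 .22 -90
```

```text
t 29.0 tcp [0.5691 0.0445 0.253 ] [-1.798e+02  1.000e-01 -8.970e+01] j [ 24.  10. -12.   0. -67. -24.]
turn units [-0.03  0.01  0.03]
shift units now-axes [-0.25  0.02  0.82]  final-axes [-0.25  0.02  0.82]
```

{"fn": "apply_moves", "kwargs": {"targets": [[[-0.1, 0, 0.4], [0, 0, 0], 15], [[-0.1, 0, 0.4], [0, 0, 0], 15], [[-0.05, 0, 0.25], [0, 0, 0], 15], [[-0.03, 0, 0.1], [0, 0, 0], 15], [[0, 0, 0], [0, 0, 0], 15]]}}

```text
time_s: 29.5
tcp_pos: [0.5682, 0.0569, 0.2049]
eef_rot: [-179.8, 0.1, -89.6]
contact_force: [-0.2, 0.7, 0.1]
gripper_width: 0.029
```

```bash
python3 plan.py .5684 .0545 .204 -90
```

```text
t 29.5 tcp [0.5682 0.0569 0.2049] [-1.798e+02  1.000e-01 -8.960e+01] j [ 25.  12. -16.   0. -61. -25.]
turn units [-0.02  0.01  0.05]
shift units now-axes [ 0.06 -0.01  0.02]  final-axes [ 0.06 -0.01  0.02]
```

{"fn": "apply_moves", "kwargs": {"targets": [[[0.05, 0, 0], [0, 0, 0], 15], [[0, 0, 0], [0, 0, 0], 15], [[0, 0, 0], [0, 0, 0], 15]]}}

```text
time_s: 29.8
tcp_pos: [0.5688, 0.0538, 0.2063]
eef_rot: [-179.7, 0.1, -89.7]
contact_force: [0.5, 0.4, -0.6]
gripper_width: 0.0291
```

{"fn": "apply_moves", "kwargs": {"targets": [[[0, 0, 0], [0, 0, 0], 45], [[0, 0, 0], [0, 0, 0], 45], [[0, 0, 0], [0, 0, 0], 45], [[0, 0, -0.5], [0, 0, 0], 45], [[0, 0, -1], [0, 0, 0], 45]]}}

```text
time_s: 30.3
tcp_pos: [0.5662, 0.053, 0.2633]
eef_rot: [179.8, -0.0, -89.8]
contact_force: [1.2, 0.1, -1.0]
gripper_width: 0.0448
```

{"fn": "apply_moves", "kwargs": {"targets": [[[0.5, 0, -0.8], [0, 0, 0], 45], [[1, 0.4, 0], [0, 0, 0], 45], [[1, 0.4, 0], [0, 0, 0], 45], [[1, 0.4, 0], [0, 0, 0], 45], [[0.3, 0.4, 0], [0, 0, 0], 45]]}}

```text
time_s: 30.8
tcp_pos: [0.5055, -0.1015, 0.3027]
eef_rot: [-179.6, 0.0, -89.4]
contact_force: [0.5, -0.4, 0.9]
gripper_width: 0.045
```

```bash
python3 look2.py 10; python3 look.py 10;  python3 plan.py .4541 -.171 .028 -90
```

```text
[ 0.4527 -0.1702] [0.026 0.026] 31
[ 0.50340477 -0.10195746  0.3030923 ]
w
   [ 0.5198 -0.2296] [0.02  0.021] 62
   [ 0.454  -0.1706] [0.03  0.028] 205
t
   [ 0.4541 -0.1679] [0.029 0.026] 36
[ 0.5057 -0.0998  0.303 ]
t 31.0 tcp [ 0.5063 -0.0992  0.3029] [-179.5    0.   -89.3] j [ 11.   3. -14.   0. -72. -10.]
turn units [-0.06  0.    0.08]
shift units now-axes [1.78 1.38 6.86]  final-axes [1.8  1.31 6.87]
```

View pics/m10.png

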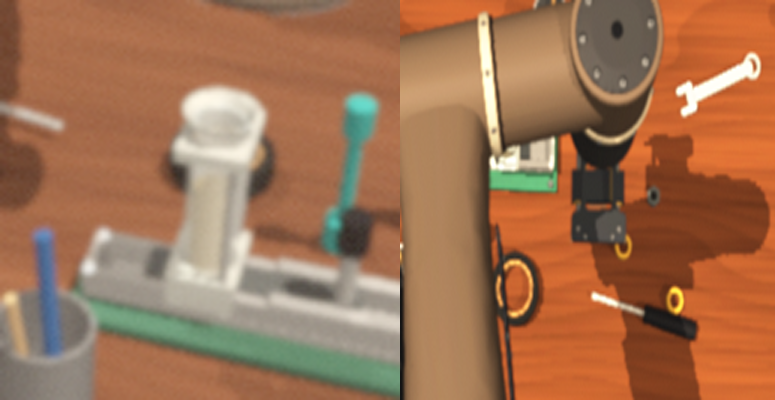

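View pics/w10.png

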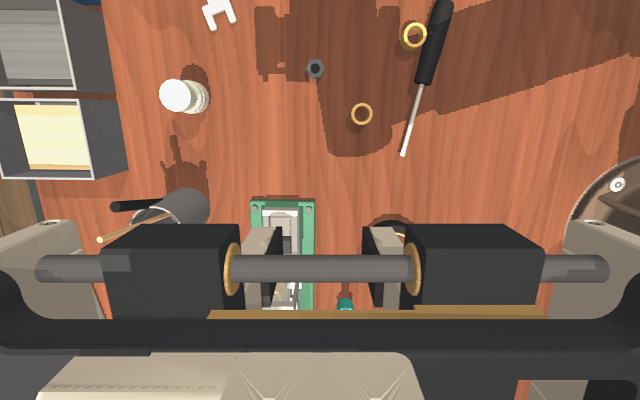

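{"fn": "apply_moves", "kwargs": {"targets": [[[0.8, 0.5, 0.3], [-0.06, 0, 0.08], 45], [[0.6, 0.5, 0.6], [0, 0, 0], 45], [[0.3, 0.3, 0.9], [0, 0, 0], 45], [[0.1, 0.1, 1], [0, 0, 0], 45], [[0, 0, 1], [0, 0, 0], 45]]}}

```text
time_s: 31.5
tcp_pos: [0.4578, -0.1697, 0.1518]
eef_rot: [-179.2, -0.0, -89.5]
contact_force: [0.3, -0.2, -0.8]
gripper_width: 0.0449
```

```bash
python3 plan.py .4541 -.1708 .028 -90
```

```text
t 31.5 tcp [ 0.4578 -0.1697  0.1518] [-179.2   -0.   -89.5] j [  3.   7. -30.   0. -52.  -2.]
turn units [-0.1  -0.    0.06]
shift units now-axes [0.03 0.14 3.09]  final-axes [0.03 0.09 3.09]
```

{"fn": "apply_moves", "kwargs": {"targets": [[[0, 0.1, 0.9], [-0.1, 0, 0.06], 45], [[0, 0, 0.9], [0, 0, 0], 45], [[0, 0, 0.6], [0, 0, 0], 45], [[0, 0, 0.2], [0, 0, 0], 45], [[0, 0, 0], [0, 0, 0], 45]]}}

```text
time_s: 32.0
tcp_pos: [0.4541, -0.1659, 0.0386]
eef_rot: [179.5, -0.0, -89.7]
contact_force: [0.0, 0.0, 0.4]
gripper_width: 0.0453
```

```bash
python3 plan.py .4541 -.1708 .028 -90
```

```text
t 32.0 tcp [ 0.4541 -0.1659  0.0386] [179.5  -0.  -89.7] j [  3.  17. -37.  -0. -37.  -3.]
turn units [ 0.06 -0.    0.03]
shift units now-axes [ 0.12 -0.    0.27]  final-axes [0.12 0.   0.27]
```

{"fn": "apply_moves", "kwargs": {"targets": [[[0.1, 0, 0.18], [0.06, 0, 0.03], 45], [[0.03, 0, 0.1], [0, 0, 0], 45], [[0, 0, 0.03], [0, 0, 0], 45], [[0, 0, 0], [0, 0, 0], 45]]}}

```text
time_s: 32.4
tcp_pos: [0.4575, -0.1708, 0.0285]
eef_rot: [-179.6, -0.0, -89.9]
contact_force: [-0.2, 0.1, -0.0]
gripper_width: 0.045
```

```bash
python3 plan.py .4541 -.1708 .028 -90
```

```text
t 32.4 tcp [ 0.4575 -0.1708  0.0285] [-179.6   -0.   -89.9] j [  3.  18. -38.   0. -34.  -3.]
turn units [-0.04 -0.    0.01]
shift units now-axes [-0.    0.09  0.01]  final-axes [-0.    0.09  0.01]
```

{"fn": "apply_moves", "kwargs": {"targets": [[[0, 0.07, 0], [0, 0, 0], 20], [[0, 0, 0], [0, 0, 0], 20], [[0, 0, 0], [0, 0, 0], 20], [[0, 0, 0], [0, 0, 0], 15], [[0, 0, -0.5], [0, 0, 0], 15]]}}

```text
time_s: 32.9
tcp_pos: [0.4533, -0.1709, 0.0484]
eef_rot: [-179.7, -0.0, -89.9]
contact_force: [0.3, 0.2, -0.4]
gripper_width: 0.0292
```

{"fn": "apply_moves", "kwargs": {"targets": [[[0, 0, -1], [0, 0, 0], 15], [[0, -0.2, -1], [0, 0, 0], 15], [[0, -0.4, -1], [0, 0, 0], 15], [[-0.2, -0.5, -1], [0, 0, 0], 15], [[-0.6, -0.5, -0.8], [0, 0, 0], 15]]}}

```text
time_s: 33.4
tcp_pos: [0.5129, -0.1398, 0.2453]
eef_rot: [179.8, 0.0, -90.1]
contact_force: [1.1, -1.3, -1.3]
gripper_width: 0.029
```

```bash
python3 plan.py .5684 .0545 .25 -90
```

```text
t 33.4 tcp [ 0.5129 -0.1398  0.2453] [179.8   0.  -90.1] j [  6.   7. -17.  -0. -66.  -6.]
turn units [ 0.03  0.   -0.02]
shift units now-axes [-4.86 -1.37 -0.12]  final-axes [-4.86 -1.39 -0.12]
```

{"fn": "apply_moves", "kwargs": {"targets": [[[-1, -0.3, 0], [0, 0, 0], 15], [[-1, -0.3, 0], [0, 0, 0], 15], [[-1, -0.3, 0], [0, 0, 0], 15], [[-0.9, -0.2, 0], [0, 0, 0], 15], [[-0.5, 0, 0.1], [0, 0, 0], 15]]}}

```text
time_s: 33.9
tcp_pos: [0.5635, 0.0425, 0.2491]
eef_rot: [-179.5, 0.1, -90.3]
contact_force: [0.1, -0.7, -0.5]
gripper_width: 0.0289
```

```bash
python3 plan.py .5684 .0548 .22 -90
```

```text
t 33.9 tcp [0.5635 0.0425 0.2491] [-1.795e+02  1.000e-01 -9.030e+01] j [ 24.  10. -13.   0. -66. -25.]
turn units [-0.07  0.01 -0.04]
shift units now-axes [-0.31 -0.11  0.73]  final-axes [-0.31 -0.12  0.73]
```

{"fn": "apply_moves", "kwargs": {"targets": [[[-0.12, -0.06, 0.4], [0, 0, 0], 15], [[-0.08, -0.03, 0.4], [0, 0, 0], 15], [[-0.05, 0, 0.2], [0, 0, 0], 15], [[0, 0, 0.05], [0, 0, 0], 15], [[0, 0, 0], [0, 0, 0], 15]]}}

```text
time_s: 34.4
tcp_pos: [0.5673, 0.0567, 0.2053]
eef_rot: [-179.5, 0.1, -90.0]
contact_force: [0.5, -0.4, -0.6]
gripper_width: 0.0292
```

```bash
python3 plan.py .5684 .0548 .204 -90
```

```text
t 34.4 tcp [0.5673 0.0567 0.2053] [-1.795e+02  1.000e-01 -9.000e+01] j [ 25.  12. -16.   0. -61. -26.]
turn units [-0.06  0.01 -0.  ]
shift units now-axes [ 0.05 -0.03  0.03]  final-axes [ 0.05 -0.03  0.03]
```

{"fn": "apply_moves", "kwargs": {"targets": [[[0.04, -0.02, 0], [0, 0, 0], 15], [[0, 0, 0], [0, 0, 0], 15], [[0, 0, 0], [0, 0, 0], 15]]}}

```text
time_s: 34.7
tcp_pos: [0.5688, 0.0541, 0.2071]
eef_rot: [-179.4, 0.1, -90.1]
contact_force: [0.3, -0.2, 0.3]
gripper_width: 0.0289
```

{"fn": "apply_moves", "kwargs": {"targets": [[[0, 0, 0], [0, 0, 0], 45], [[0, 0, 0], [0, 0, 0], 45], [[0, 0, 0], [0, 0, 0], 45], [[0, 0, -0.5], [0, 0, 0], 45], [[0, 0, -1], [0, 0, 0], 45]]}}

```text
time_s: 35.2
tcp_pos: [0.5657, 0.053, 0.2641]
eef_rot: [-179.8, 0.0, -90.2]
contact_force: [0.7, 0.6, 1.3]
gripper_width: 0.0447
```

{"fn": "apply_moves", "kwargs": {"targets": [[[0.5, 0, -0.8], [0, 0, 0], 45], [[1, 0.6, 0], [0, 0, 0], 45], [[1, 0.6, 0], [0, 0, 0], 45], [[1, 0.6, 0], [0, 0, 0], 45], [[1, 0.6, 0], [0, 0, 0], 45]]}}

```text
time_s: 35.7
tcp_pos: [0.4716, -0.1279, 0.3022]
eef_rot: [-179.2, 0.1, -89.7]
contact_force: [0.6, -0.6, 0.6]
gripper_width: 0.0446
```

{"fn": "apply_moves", "kwargs": {"targets": [[[0.8, 0.2, 0], [0, 0, 0], 45], [[0.5, 0, 0], [0, 0, 0], 45], [[0, 0, 0], [0, 0, 0], 45]]}}

```text
time_s: 36.0
tcp_pos: [0.4598, -0.1854, 0.3039]
eef_rot: [-179.1, 0.0, -89.9]
contact_force: [1.1, -0.4, 0.6]
gripper_width: 0.0451
```

```bash
python3 look2.py 11; python3 look.py 11;  python3 plan.py .4541 -.171 .028 -90
```

```text
[ 0.45986635 -0.18458835  0.30386734]
w
   [ 0.6793 -0.1914] [0.027 0.041] 163
t
[ 0.4604 -0.1833  0.3036]
t 36.2 tcp [ 0.4605 -0.1829  0.3036] [-1.791e+02  1.000e-01 -8.970e+01] j [  1.   1. -16.  -0. -72.  -1.]
turn units [-0.11  0.01  0.03]
shift units now-axes [-0.29  0.27  6.89]  final-axes [-0.3   0.16  6.89]
```

View pics/m11.png

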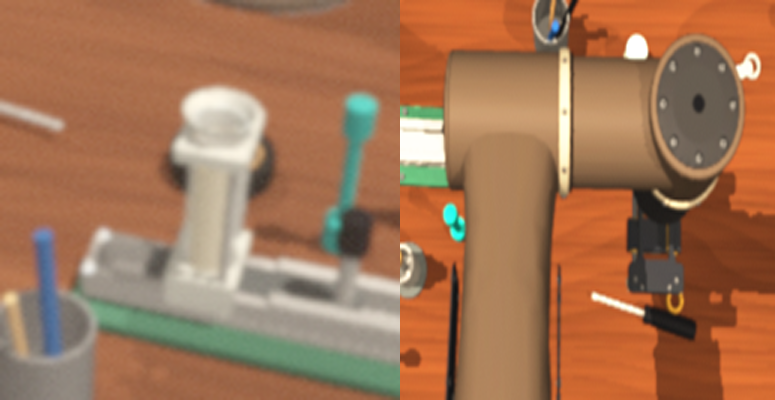

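View pics/w11.png

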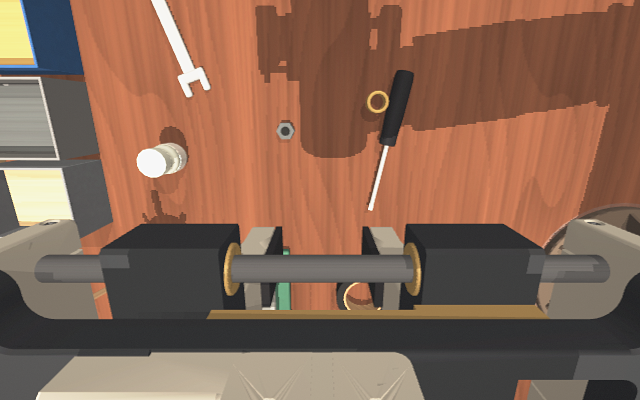

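Run:
```python
from h import *; import pickle
s,c=pickle.load(open("w11.pkl","rb")); P=cloud(c,s)
a=c["img"][60:220,340:430]; cv2.imwrite("pics/w11z.png",cv2.resize(a,None,fx=5,fy=3.7,interpolation=cv2.INTER_CUBIC))
hsv=cv2.cvtColor(c["img"],cv2.COLOR_BGR2HSV); m=cv2.inRange(hsv,(15,90,60),(35,255,255)); m[:80]=0;m[125:]=0;m[:,:360]=0;m[:,:]=m
m[:,395:]=0
q=P[m>0]; q=q[(q[:,2]>.008)&(q[:,2]<.03)]; print(len(q),q.min(0).round(4),q.max(0).round(4),((q.min(0)+q.max(0))/2).round(4))
for u,v in [(378,101),(390,101),(410,72),(403,72),(380,145),(395,145),(388,145),(371,208)]: print((u,v),P[v,u].round(4), onz(c,u,v,.0,s).round(4))
w=P[60:215,355:425].reshape(-1,3); g=w[(w[:,2]>.024)]; print("handle pts",g.min(0),g.max(0),len(g))
# handle outline in table coords
dk=(c["img"].max(2)<45).astype(np.uint8); dk[:60]=0;dk[150:]=0;dk[:,:372]=0;dk[:,420:]=0
h=P[dk>0]; h=h[h[:,2]>.008]; print(len(h)); 
rc=cv2.minAreaRect(h[:,:2].astype(np.float32)); print(rc,cv2.boxPoints(rc))
```

```text
249 [ 0.3738 -0.2827  0.0083] [ 0.4049 -0.2554  0.0222] [ 0.3894 -0.2691  0.0152]
(378, 101) [ 3.860e-01 -2.704e-01  1.000e-04] [ 0.3859 -0.2704  0.    ]
(390, 101) [ 0.3729 -0.2699  0.0193] [ 0.369  -0.2705  0.    ]
(410, 72) [ 0.3503 -0.3059  0.0247] [ 0.3439 -0.3088  0.    ]
(403, 72) [ 0.3591 -0.306   0.0234] [ 0.3536 -0.3088  0.    ]
(380, 145) [ 0.3799 -0.2087  0.001 ] [ 0.3797 -0.2086  0.    ]
(395, 145) [ 3.577e-01 -2.087e-01  3.000e-04] [ 0.3577 -0.2087  0.    ]
(388, 145) [ 0.3728 -0.2112  0.0241] [ 0.3679 -0.2086  0.    ]
(371, 208) [ 0.3905 -0.1156  0.0142] [ 0.3883 -0.111   0.    ]
handle pts [ 0.3483353  -0.30716263  0.02400131] [ 0.45804108 -0.21123489  0.44491525] 659
534
((0.38737908005714417, -0.2537859082221985), (0.12084915488958359, 0.07345403730869293), 29.165620803833008) [[ 0.3167171  -0.25116238]
 [ 0.35251385 -0.31530353]
 [ 0.45804107 -0.25640944]
 [ 0.4222443  -0.19226828]]
```

View pics/w11z.png

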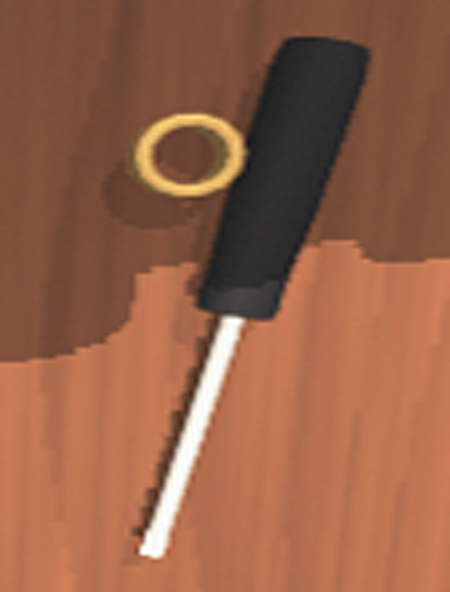

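{"fn": "apply_moves", "kwargs": {"targets": [[[0, 0, 0], [-0.1, 0, -1], 45], [[0, 0, 0], [0, 0, -1], 45], [[0, 0, 0], [0, 0, -1], 45], [[0, 0, 0], [0, 0, -1], 45], [[0, 0, 0], [0, 0, -1], 45]]}}

```text
time_s: 36.7
tcp_pos: [0.4622, -0.178, 0.3032]
eef_rot: [-179.9, -0.0, -47.9]
contact_force: [0.1, 0.7, 0.0]
gripper_width: 0.045
```

{"fn": "apply_moves", "kwargs": {"targets": [[[0, 0, 0], [0, 0, -1], 45], [[0, 0, 0], [0, 0, -1], 45], [[0, 0, 0], [0, 0, -1], 45], [[0, 0, 0], [0, 0, -1], 45], [[0, 0, 0], [0, 0, -0.6], 45]]}}

```text
time_s: 37.2
tcp_pos: [0.4641, -0.1724, 0.3026]
eef_rot: [-179.9, 0.0, -8.9]
contact_force: [-0.2, 1.1, -0.1]
gripper_width: 0.0449
```

```bash
python3 plan.py .392 -.2695 .11 -10
```

```text
t 37.2 tcp [ 0.4641 -0.1724  0.3026] [-179.9    0.    -8.9] j [  2.   1. -16.  -0. -73.  79.]
turn units [-0.01  0.    0.13]
shift units now-axes [-1.4   2.68  4.81]  final-axes [-1.35  2.7   4.81]
```

{"fn": "apply_moves", "kwargs": {"targets": [[[-0.4, 0.7, 0.3], [0, 0, 0.13], 45], [[-0.4, 0.7, 0.6], [0, 0, 0], 45], [[-0.3, 0.7, 0.9], [0, 0, 0], 45], [[-0.2, 0.4, 1], [0, 0, 0], 45], [[0, 0.1, 1], [0, 0, 0], 45]]}}

```text
time_s: 37.7
tcp_pos: [0.4017, -0.2647, 0.1519]
eef_rot: [-180.0, -0.8, -9.1]
contact_force: [0.7, 0.5, 0.1]
gripper_width: 0.045
```

{"fn": "apply_moves", "kwargs": {"targets": [[[0, 0, 0.5], [0, 0, 0], 45], [[0, 0, 0], [0, 0, 0], 45]]}}

```text
time_s: 37.9
tcp_pos: [0.3989, -0.2631, 0.1263]
eef_rot: [-179.9, -0.3, -9.0]
contact_force: [-1.3, -0.3, 0.6]
gripper_width: 0.0449
```

```bash
python3 plan.py .392 -.2695 .028 -10; python3 snap.py wrist w12; python3 snap.py scene s12;python3 - <<'E'
import cv2; a=cv2.imread("pics/s12.png")[140:260,180:340]; cv2.imwrite("pics/s12z.png",cv2.resize(a,None,fx=4.5,fy=4.5,interpolation=cv2.INTER_CUBIC))
E
```

```text
t 37.9 tcp [ 0.3989 -0.2631  0.1263] [-179.9   -0.3   -9. ] j [-10.   8. -33.  -0. -48.  91.]
turn units [-0.01 -0.04  0.12]
shift units now-axes [-0.16  0.19  2.46]  final-axes [-0.14  0.19  2.46]
37.9 [ 0.3989 -0.2631  0.1263] [-179.92   -0.29   -9.03] [ -9.8   8.4 -32.9  -0.1 -48.4  90.8] 0.0449 [-1.3 -0.3  0.6]
37.95 [ 0.3997 -0.2632  0.1276] [-179.94   -0.38   -9.01] [ -9.8   8.4 -32.8  -0.1 -48.5  90.8] 0.0449 [-0.3 -0.2 -0.2]
```

View pics/w12.png

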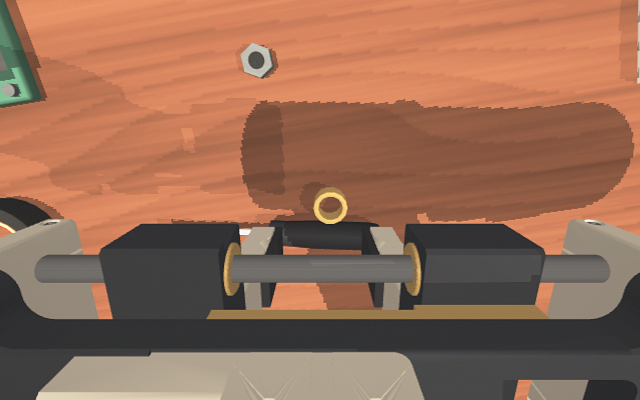

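View pics/s12z.png

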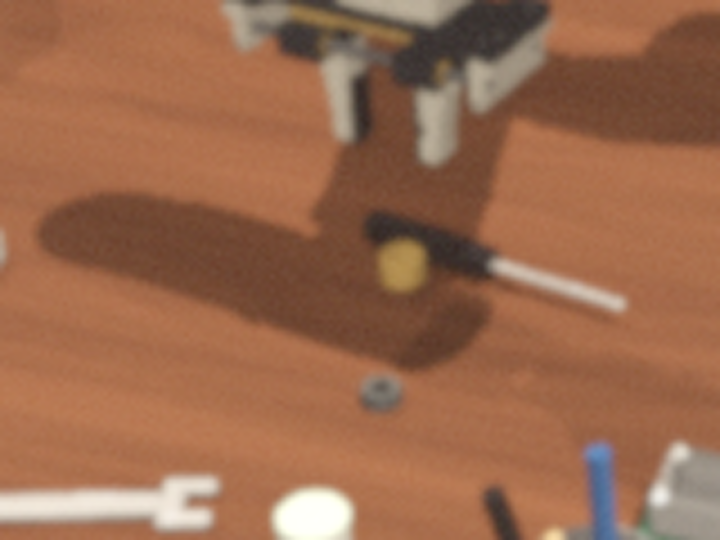

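Run:
```python
from h import *; import pickle
s,c=pickle.load(open("w12.pkl","rb")); P=cloud(c,s)
q=P[180:228,305:356].reshape(-1,3); q=q[(q[:,2]>.016)&(q[:,2]<.0225)]
hsv=cv2.cvtColor(c["img"],cv2.COLOR_BGR2HSV); m=cv2.inRange(hsv,(15,90,60),(35,255,255))>0
sel=np.zeros_like(m); sel[180:228,305:356]=1; k=m&sel; q=P[k]; q=q[(q[:,2]>.016)&(q[:,2]<.0235)]
(x,y),rad=cv2.minEnclosingCircle(q[:,:2].astype(np.float32)); print(len(q),x,y,rad)
dk=(c["img"].max(2)<60); z=np.zeros_like(dk); z[215:250,283:366]=1; h=P[dk&z]; h=h[(h[:,2]>.006)&(h[:,2]<.03)]
n=np.array([.984,-.177]); print("perp handle max",np.percentile(h[:,:2]@n,[50,95,99]), "bush",np.array([x,y])@n, len(h))
```

```text
475 0.38906189799308777 -0.2689051330089569 0.015615949407219887
perp handle max [0.40955756 0.41573817 0.41619814] bush 0.43043311616778374 1768
```

{"fn": "apply_moves", "kwargs": {"targets": [[[-0.1, 0.15, 0.6], [0, 0, 0.12], 45], [[-0.05, 0.05, 0.6], [0, 0, 0], 45], [[0, 0, 0.5], [0, 0, 0], 45], [[0, 0, 0.2], [0, 0, 0], 45], [[0, 0, 0], [0, 0, 0], 45]]}}

```text
time_s: 38.5
tcp_pos: [0.4042, -0.2706, 0.0599]
eef_rot: [179.9, -1.5, -9.6]
contact_force: [0.6, -0.0, -0.1]
gripper_width: 0.0452
```

```bash
python3 plan.py .392 -.2694 .028 -10
```

```text
t 38.5 tcp [ 0.4042 -0.2706  0.0599] [179.9  -1.5  -9.6] j [-11.  14. -37.   0. -37.  91.]
turn units [ 0.01 -0.19  0.05]
shift units now-axes [-0.33  0.02  0.79]  final-axes [-0.31  0.02  0.8 ]
```

{"fn": "apply_moves", "kwargs": {"targets": [[[-0.25, 0, 0.2], [0, -0.19, 0.05], 45], [[-0.1, 0, 0.3], [0, 0, 0], 45], [[0, 0, 0.15], [0, 0, 0], 45], [[0, 0, 0], [0, 0, 0], 45]]}}

```text
time_s: 38.9
tcp_pos: [0.393, -0.2683, 0.0366]
eef_rot: [179.9, -0.2, -9.9]
contact_force: [-0.3, 0.4, 0.6]
gripper_width: 0.0449
```

```bash
python3 plan.py .392 -.2694 .028 -10
```

```text
t 38.9 tcp [ 0.393  -0.2683  0.0366] [179.9  -0.2  -9.9] j [-10.  16. -39.   0. -35.  90.]
turn units [ 0.01 -0.02  0.01]
shift units now-axes [-0.02  0.03  0.21]  final-axes [-0.02  0.03  0.21]
```

{"fn": "apply_moves", "kwargs": {"targets": [[[-0.04, 0.03, 0.15], [0, 0, 0], 45], [[0, 0, 0.08], [0, 0, 0], 45], [[0, 0, 0], [0, 0, 0], 45]]}}

```text
time_s: 39.2
tcp_pos: [0.3921, -0.2695, 0.0279]
eef_rot: [179.9, -0.2, -9.9]
contact_force: [0.5, 0.4, 0.7]
gripper_width: 0.0447
```

{"fn": "apply_moves", "kwargs": {"targets": [[[0, 0, 0], [0, 0, 0], 20], [[0, 0, 0], [0, 0, 0], 20], [[0, 0, 0], [0, 0, 0], 20], [[0.05, 0, 0], [0, 0, 0], 15], [[0.1, 0, -0.4], [0, 0, 0], 15]]}}

```text
time_s: 39.7
tcp_pos: [0.3966, -0.2702, 0.043]
eef_rot: [179.9, -0.0, -9.9]
contact_force: [-0.2, -0.4, -0.3]
gripper_width: 0.029
```

{"fn": "apply_moves", "kwargs": {"targets": [[[0.1, 0, -0.8], [0, 0, 0], 15], [[0, 0, -1], [0, 0, 0], 15], [[0.3, -0.3, -1], [0, 0, 0], 15], [[0.4, -0.4, -1], [0, 0, 0], 15], [[0.4, -0.8, -0.8], [0, 0, 0], 15]]}}

```text
time_s: 40.2
tcp_pos: [0.4518, -0.2192, 0.2307]
eef_rot: [179.9, 0.4, -10.2]
contact_force: [1.8, 0.2, -1.2]
gripper_width: 0.0289
```

```bash
python3 plan.py .5714 .0545 .25 -10; python3 snap.py wrist w13
```

```text
t 40.2 tcp [ 0.4518 -0.2192  0.2307] [179.9   0.4 -10.2] j [ -3.   5. -22.   0. -64.  83.]
turn units [ 0.01  0.06 -0.03]
shift units now-axes [ 1.72 -7.26 -0.51]  final-axes [ 1.76 -7.26 -0.48]
40.2 [ 0.4518 -0.2192  0.2307] [179.93   0.45 -10.21] [ -3.4   4.9 -21.5   0.  -64.   83.2] 0.0289 [ 1.8  0.2 -1.2]
```

View pics/w13.png

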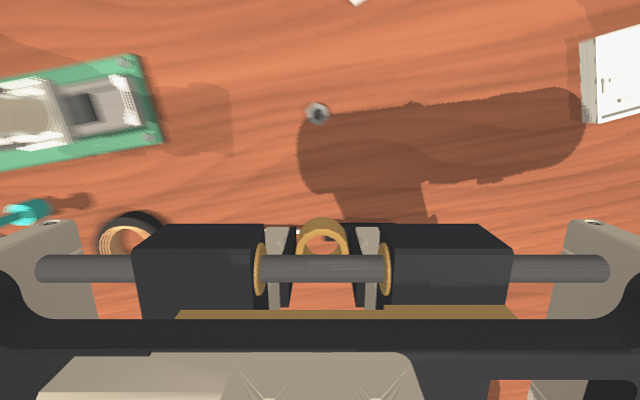

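{"fn": "apply_moves", "kwargs": {"targets": [[[0.25, -1, -0.3], [0, 0, 0], 15], [[0.25, -1, -0.2], [0, 0, 0], 15], [[0.25, -1, 0], [0, 0, 0], 15], [[0.25, -1, 0], [0, 0, 0], 15], [[0.25, -1, 0], [0, 0, 0], 15]]}}

```text
time_s: 40.75
tcp_pos: [0.5446, -0.0241, 0.2614]
eef_rot: [-179.9, -0.5, -10.4]
contact_force: [1.0, -0.8, 0.1]
gripper_width: 0.0293
```

{"fn": "apply_moves", "kwargs": {"targets": [[[0.2, -1, 0], [0, 0, 0], 15], [[0.1, -0.6, 0], [0, 0, 0], 15], [[0.1, -0.2, 0], [0, 0, 0], 15], [[0, 0, 0], [0, 0, 0], 15]]}}

```text
time_s: 41.15
tcp_pos: [0.5753, 0.0516, 0.2604]
eef_rot: [-180.0, -0.4, -10.0]
contact_force: [0.1, 0.5, 0.0]
gripper_width: 0.0286
```

```bash
python3 plan.py .5714 .0545 .22 -10
```

```text
t 41.15 tcp [0.5753 0.0516 0.2604] [-180.    -0.4  -10. ] j [ 25.  11. -11.   0. -68.  55.]
turn units [-0.01 -0.05 -0.  ]
shift units now-axes [-0.12 -0.05  1.01]  final-axes [-0.11 -0.05  1.01]
```

{"fn": "apply_moves", "kwargs": {"targets": [[[-0.05, -0.03, 0.5], [0, -0.05, 0], 15], [[-0.05, 0, 0.5], [0, 0, 0], 15], [[0, 0, 0.25], [0, 0, 0], 15], [[0, 0, 0.05], [0, 0, 0], 15], [[0, 0, 0], [0, 0, 0], 15]]}}

```text
time_s: 41.65
tcp_pos: [0.5708, 0.0495, 0.2078]
eef_rot: [-180.0, -0.1, -10.2]
contact_force: [-0.0, -0.2, -0.3]
gripper_width: 0.0293
```

```bash
python3 plan.py .5714 .0545 .204 -10
```

```text
t 41.65 tcp [0.5708 0.0495 0.2078] [-1.80e+02 -1.00e-01 -1.02e+01] j [ 25.  12. -15.   0. -62.  55.]
turn units [-0.   -0.01 -0.02]
shift units now-axes [-0.01 -0.13  0.09]  final-axes [-0.01 -0.13  0.09]
```

{"fn": "apply_moves", "kwargs": {"targets": [[[0, -0.1, 0], [0, 0, 0], 15], [[0, -0.04, 0], [0, 0, 0], 15], [[0, 0, 0], [0, 0, 0], 15], [[0, 0, 0], [0, 0, 0], 15]]}}

```text
time_s: 42.05
tcp_pos: [0.5731, 0.0551, 0.2106]
eef_rot: [-179.9, -0.3, -10.2]
contact_force: [0.4, -0.1, -0.5]
gripper_width: 0.0293
```

{"fn": "apply_moves", "kwargs": {"targets": [[[-0.04, 0, 0.12], [0, 0, 0], 15], [[0, 0, 0.03], [0, 0, 0], 15], [[0, 0, 0], [0, 0, 0], 15], [[0, 0, 0], [0, 0, 0], 15]]}}

```text
time_s: 42.45
tcp_pos: [0.5715, 0.0556, 0.2043]
eef_rot: [-179.8, -0.3, -10.2]
contact_force: [0.7, -0.3, 0.6]
gripper_width: 0.0291
```

{"fn": "apply_moves", "kwargs": {"targets": [[[0, 0, 0], [0, 0, 0], 45], [[0, 0, 0], [0, 0, 0], 45], [[0, 0, 0], [0, 0, 0], 45], [[0, 0, -0.5], [0, 0, 0], 45], [[0, 0, -1], [0, 0, 0], 60]]}}

```text
time_s: 42.95
tcp_pos: [0.5686, 0.0548, 0.2603]
eef_rot: [179.9, 0.2, -10.2]
contact_force: [0.8, 0.2, 0.0]
gripper_width: 0.0489
```

{"fn": "apply_moves", "kwargs": {"targets": [[[-0.4, 0, -0.8], [0, 0, 0], 60], [[-1, 0, 0], [0, 0, 0], 60], [[-0.9, -0.5, 0], [0, 0, 0], 60], [[0, -0.8, 0], [0, 0, 0], 60], [[0, 0, 0], [0, 0, 0], 60]]}}

```text
time_s: 43.45
tcp_pos: [0.4876, 0.1237, 0.3004]
eef_rot: [-179.8, -0.3, -10.4]
contact_force: [-0.1, -0.1, -1.1]
gripper_width: 0.0596
```

```bash
python3 look2.py 14; python3 snap.py wrist w14
python3 - <<'E'
from h import *; import pickle
s,c=pickle.load(open("w14.pkl","rb")); P=cloud(c,s)
u,v=map(int,proj(c,[.5684,.055,.182],s)); print(u,v)
print((P[v-24:v+25:4,u-24:u+25:4,2]*1000).round(0).astype(int))
E
```

```text
[0.48724605 0.1225538  0.3005715 ]
43.55 [0.4874 0.1218 0.3003] [-179.82   -0.27  -10.43] [ 36.5   1.9 -15.6   0.1 -72.2  43. ] 0.0601 [ 0.1 -0.7 -0.6]
384 87
[[166 182 182 178 178 177 178 178 179 180 181 182  13]
 [184 183 179 178 174 174 174 173 174 177 178 179 182]
 [183 179 175 172 153 154 156 165 171 174 177 179 182]
 [181 176 141 159 158 159 159 149 161 170 174 176 181]
 [179 175 159 156 145 150 158 158 151 163 174 177 180]
 [175 158 159  99 114 128 145 158 159 160 171 176 179]
 [177 159  60  77  96 114 132 154 156 155 170 176 178]
 [176 157  45  62  84 109 128 153 158 156 171 176 180]
 [176 160  39  57  82 112 132 157 158 159 175 177 180]
 [178 174 159  67 100 121 154 160 149 166 174 177 182]
 [181 176 173 159 158 158 159 143 166 173 176 179 183]
 [181 180 176 175 136 126 152 173 173 176 179 181  35]
 [166 183 181 178 176 176 175 176 178 180 181 181 166]]
```

View pics/m14.png

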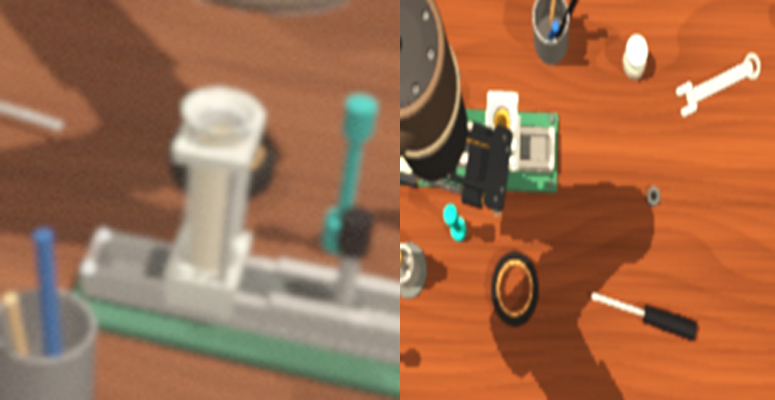

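View pics/w14.png

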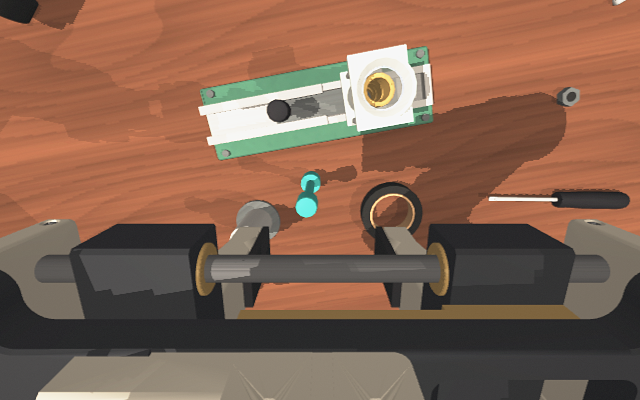

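```bash
python3 plan.py .372 .243 .31 -10
```

```text
t 43.6 tcp [0.4875 0.1214 0.3   ] [-179.8   -0.3  -10.5] j [ 36.   2. -16.   0. -72.  43.]
turn units [-0.02 -0.03 -0.06]
shift units now-axes [-3.39 -2.47 -0.26]  final-axes [-3.37 -2.49 -0.25]
```

{"fn": "apply_moves", "kwargs": {"targets": [[[-0.8, -0.6, -0.1], [0, 0, 0], 60], [[-0.9, -0.6, -0.1], [0, 0, 0], 60], [[-0.9, -0.6, 0], [0, 0, 0], 60], [[-0.7, -0.6, 0], [0, 0, 0], 60], [[0, 0, 0], [0, 0, 0], 60]]}}

```text
time_s: 44.1
tcp_pos: [0.3742, 0.2395, 0.3063]
eef_rot: [180.0, -0.2, -11.1]
contact_force: [0.5, 0.0, 0.1]
gripper_width: 0.0597
```

```bash
python3 snap.py wrist w15; python3 snap.py top t15
python3 - <<'E'
from h import *; import pickle
for f in("w15","t15"):
    s,c=pickle.load(open(f+".pkl","rb")); P=cloud(c,s); d=P.reshape(-1,3); d=d[(abs(d[:,0]-.416)<.04)&(abs(d[:,1]-.237)<.04)]
    for a,b in((.07,.083),(.085,.115),(.118,.15),(.140,.152)):
        t=d[(d[:,2]>a)&(d[:,2]<b)]
        if len(t)>3: print(f,a,len(t),((t.max(0)+t.min(0))/2).round(4),np.ptp(t,0).round(3), t.mean(0).round(4))
E
```

```text
44.1 [0.3742 0.2395 0.3063] [ 1.7999e+02 -1.6000e-01 -1.1060e+01] [ 58.3  -4.2 -20.8   0.2 -73.4  20.6] 0.0597 [0.5 0.  0.1]
44.15 [0.3749 0.2386 0.3063] [ 1.7996e+02 -1.7000e-01 -1.1070e+01] [ 58.2  -4.2 -20.8   0.2 -73.4  20.7] 0.0601 [ 0.1 -1.2 -0.4]
w15 0.07 285 [0.4157 0.2372 0.0765] [0.043 0.043 0.013] [0.418  0.2365 0.0795]
w15 0.118 449 [0.416  0.2373 0.1359] [0.023 0.024 0.026] [0.4164 0.237  0.1458]
w15 0.14 431 [0.416  0.2374 0.1445] [0.023 0.023 0.009] [0.4161 0.2371 0.1464]
```

View pics/w15.png

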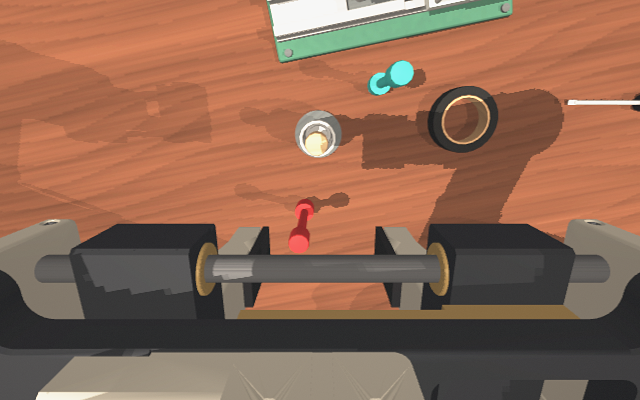

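```bash
python3 plan.py .416 .2373 .19 -10
```

```text
t 44.2 tcp [0.3756 0.2379 0.3062] [179.9  -0.2 -11.1] j [ 58.  -4. -21.   0. -73.  21.]
turn units [ 0.01 -0.02 -0.14]
shift units now-axes [ 0.99 -0.18  2.91]  final-axes [ 1.   -0.16  2.91]
```

{"fn": "apply_moves", "kwargs": {"targets": [[[0.5, -0.1, 0.4], [0, 0, -0.1], 60], [[0.4, -0.06, 0.8], [0, 0, 0], 60], [[0.1, 0, 0.8], [0, 0, 0], 60], [[0, 0, 0.4], [0, 0, 0], 60], [[0, 0, 0], [0, 0, 0], 60]]}}

```text
time_s: 44.7
tcp_pos: [0.4226, 0.2315, 0.2075]
eef_rot: [180.0, -0.2, -10.7]
contact_force: [-0.5, 0.5, 0.6]
gripper_width: 0.0601
```

```bash
python3 plan.py .416 .2373 .130 -10
```

```text
t 44.7 tcp [0.4226 0.2315 0.2075] [180.   -0.2 -10.7] j [ 52.   4. -26.   0. -60.  27.]
turn units [ 0.01 -0.03 -0.09]
shift units now-axes [-0.2  -0.11  1.94]  final-axes [-0.19 -0.11  1.94]
```

{"fn": "apply_moves", "kwargs": {"targets": [[[-0.2, -0.1, 0.5], [0, 0, -0.09], 60], [[0, 0, 0.5], [0, 0, 0], 60], [[0, 0, 0.5], [0, 0, 0], 60], [[0, 0, 0.2], [0, 0, 0], 60], [[0, 0, 0], [0, 0, 0], 60]]}}

```text
time_s: 45.2
tcp_pos: [0.4207, 0.2343, 0.1412]
eef_rot: [-179.9, -0.4, -10.3]
contact_force: [-0.4, -0.9, 0.7]
gripper_width: 0.0599
```

```bash
python3 plan.py .416 .2373 .130 -10
```

```text
t 45.2 tcp [0.4207 0.2343 0.1412] [-179.9   -0.4  -10.3] j [ 53.   8. -32.   0. -50.  26.]
turn units [-0.01 -0.05 -0.04]
shift units now-axes [-0.13 -0.05  0.28]  final-axes [-0.13 -0.05  0.28]
```

{"fn": "apply_moves", "kwargs": {"targets": [[[-0.12, -0.06, 0.2], [0, -0.05, 0], 60], [[-0.03, -0.02, 0.1], [0, 0, 0], 60], [[0, 0, 0], [0, 0, 0], 60]]}}

```text
time_s: 45.5
tcp_pos: [0.4167, 0.2396, 0.1309]
eef_rot: [-179.8, -0.1, -10.4]
contact_force: [-0.2, -0.1, 0.4]
gripper_width: 0.0599
```

```bash
python3 plan.py .416 .2373 .130 -10
```

```text
t 45.5 tcp [0.4167 0.2396 0.1309] [-1.798e+02 -1.000e-01 -1.040e+01] j [ 53.   8. -32.   0. -49.  26.]
turn units [-0.03 -0.01 -0.05]
shift units now-axes [-0.01  0.06  0.02]  final-axes [-0.01  0.06  0.02]
```

{"fn": "apply_moves", "kwargs": {"targets": [[[0, 0.04, 0], [0, 0, 0], 30], [[0, 0, 0], [0, 0, 0], 20], [[0, 0, 0], [0, 0, 0], 10], [[0, 0, 0], [0, 0, 0], 10], [[0, 0, 0], [0, 0, 0], 10]], "squeeze": 30}}

```text
time_s: 46.0
tcp_pos: [0.4168, 0.2386, 0.1323]
eef_rot: [-179.7, -0.2, -10.3]
contact_force: [0.7, -0.4, -0.4]
gripper_width: 0.0252
```

{"fn": "apply_moves", "kwargs": {"targets": [[[0, 0, 0], [0, 0, 0], 10], [[0, 0, -0.3], [0, 0, 0], 10], [[0, 0, -0.5], [0, 0, 0], 10], [[0, 0, -0.6], [0, 0, 0], 10], [[0, 0, -0.6], [0, 0, 0], 10]]}}

```text
time_s: 46.5
tcp_pos: [0.4137, 0.2357, 0.2098]
eef_rot: [179.8, 0.2, -10.4]
contact_force: [0.8, 1.2, -2.5]
gripper_width: 0.0232
```

{"fn": "apply_moves", "kwargs": {"targets": [[[0, 0, -0.8], [0, 0, 0], 10], [[0, 0, -0.8], [0, 0, 0], 10], [[0, 0, -0.8], [0, 0, 0], 10], [[0, 0, -0.8], [0, 0, 0], 10], [[0, 0, -0.2], [0, 0, 0], 10]]}}

```text
time_s: 47.0
tcp_pos: [0.4131, 0.235, 0.3513]
eef_rot: [179.8, 0.3, -10.4]
contact_force: [0.5, -0.2, -3.1]
gripper_width: 0.0236
```

```bash
python3 plan.py .5684 .055 .34 -10; python3 snap.py scene s16
python3 - <<'E'
import cv2; a=cv2.imread("pics/s16.png")[60:280,330:530]; cv2.imwrite("pics/s16z.png",cv2.resize(a,None,fx=2.7,fy=2.7,interpolation=cv2.INTER_CUBIC))
E
```

```text
t 47.0 tcp [0.4131 0.235  0.3513] [179.8   0.3 -10.4] j [ 53.  -2. -13.  -0. -79.  26.]
turn units [ 0.03  0.03 -0.05]
shift units now-axes [4.64 3.72 0.27]  final-axes [4.61 3.76 0.28]
47.0 [0.4131 0.235  0.3513] [179.79   0.28 -10.43] [ 53.3  -1.7 -12.6  -0.2 -79.5  26.3] 0.0236 [ 0.5 -0.2 -3.1]
```

View pics/s16z.png

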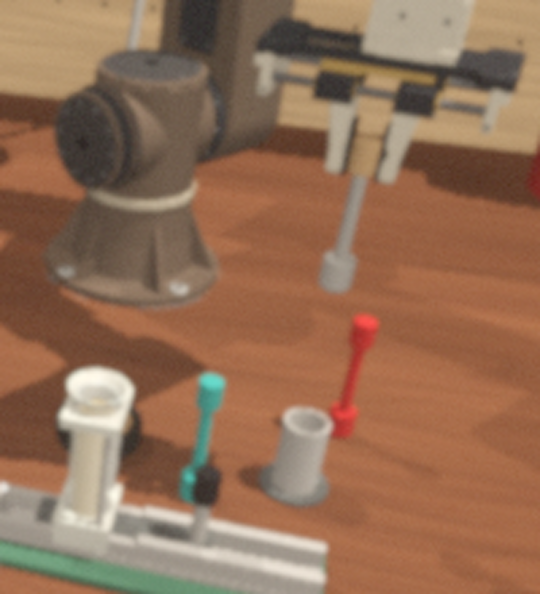

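```bash
cat > lean.py <<'E'
import sys
from snap import *
s,c=snap("scene",sys.argv[1]); P=cloud(c,s).reshape(-1,3); t=s["tcp_pos"]
d=P[np.hypot(P[:,0]-t[0],P[:,1]-t[1])<.04]
for a,b in((-.128,-.105),(-.09,-.03)):
    q=d[(d[:,2]-t[2]>a)&(d[:,2]-t[2]<b)]; 
    print(a,len(q),q.mean(0).round(4) if len(q) else "", np.median(q,0).round(4))
# line of silhouette centres in the image at several heights vs expected projection of the vertical axis
z=c["z_map"];
for dz in (-.115,-.10,-.08,-.06,-.04):
    u,v=proj(c,t+[0,0,dz]); vi=int(round(v)); 
    row=z[vi,int(u)-14:int(u)+15]; cam=np.linalg.inv(T_wc(c))@np.append(t+[0,0,dz],1); m=abs(row+cam[2])<.035
    us=np.nonzero(m)[0]+int(u)-14; print(dz,"exp u",round(u,1),"seen",us.min() if len(us) else None,us.max() if len(us) else None,(us.min()+us.max())/2 if len(us) else None)
q=d[(d[:,2]>t[2]-.2)&(d[:,2]<t[2]-.1)]; print("lowest z rel",(q[:,2].min()-t[2]).round(4))
E
python3 lean.py s17
```

```text
-0.128 84 [0.4219 0.2336 0.2365] [0.4224 0.2333 0.2369]
-0.09 128 [0.4163 0.2348 0.2914] [0.4167 0.2347 0.2918]
-0.115 exp u 454.3 seen 448 460 454.0
-0.1 exp u 455.6 seen 450 461 455.5
-0.08 exp u 457.3 seen 455 459 457.0
-0.06 exp u 459.1 seen 457 461 459.0
-0.04 exp u 460.9 seen 459 463 461.0
lowest z rel -0.1253
```

{"fn": "apply_moves", "kwargs": {"targets": [[[0.5, 0.4, 0], [0, 0, 0], 10], [[0.8, 0.65, 0], [0, 0, 0], 10], [[0.8, 0.65, 0], [0, 0, 0], 10], [[0.8, 0.65, 0], [0, 0, 0], 10], [[0.8, 0.6, 0], [0, 0, 0], 10]]}}

```text
time_s: 47.6
tcp_pos: [0.5348, 0.0899, 0.3382]
eef_rot: [179.4, 1.1, -10.0]
contact_force: [1.3, 0.5, -1.6]
gripper_width: 0.0233
```

{"fn": "apply_moves", "kwargs": {"targets": [[[0.5, 0.4, 0], [0, 0, 0], 10], [[0.2, 0.2, 0], [0, 0, 0], 10], [[0, 0, 0], [0, 0, 0], 10]]}}

```text
time_s: 47.9
tcp_pos: [0.5589, 0.0562, 0.3295]
eef_rot: [179.1, 1.7, -10.3]
contact_force: [0.3, 0.0, -2.0]
gripper_width: 0.0233
```

```bash
python3 plan.py .5684 .055 .325 -10; python3 lean.py s18
```

```text
t 47.9 tcp [0.5589 0.0562 0.3295] [179.1   1.7 -10.3] j [ 26.   8.  -4.  -0. -79.  54.]
turn units [ 0.12  0.21 -0.04]
shift units now-axes [ 0.24 -0.02  0.1 ]  final-axes [ 0.24 -0.01  0.11]
-0.128 83 [0.5638 0.0574 0.215 ] [0.5646 0.0586 0.215 ]
-0.09 127 [0.5606 0.0571 0.2697] [0.5606 0.0572 0.269 ]
-0.115 exp u 368.5 seen 363 374 368.5
-0.1 exp u 369.1 seen 364 375 369.5
-0.08 exp u 369.8 seen 368 372 370.0
-0.06 exp u 370.6 seen 369 373 371.0
-0.04 exp u 371.4 seen 369 374 371.5
lowest z rel -0.1998
```

{"fn": "apply_moves", "kwargs": {"targets": [[[0.15, 0, -0.1], [0.12, 0.2, -0.04], 10], [[0.08, 0, 0], [0, 0, 0], 10], [[0, 0, 0], [0, 0, 0], 10]]}}

```text
time_s: 48.25
tcp_pos: [0.5666, 0.0572, 0.3326]
eef_rot: [-179.9, 0.0, -9.8]
contact_force: [-0.4, -0.5, -2.8]
gripper_width: 0.023
```

```bash
python3 plan.py .5684 .055 .325 -10; python3 lean.py s19; python3 snap.py wrist w19
```

```text
t 48.25 tcp [0.5666 0.0572 0.3326] [-179.9    0.    -9.8] j [ 25.   8.  -5.  -0. -77.  55.]
turn units [-0.02  0.01  0.03]
shift units now-axes [0.05 0.05 0.19]  final-axes [0.05 0.05 0.19]
-0.128 87 [0.5756 0.0599 0.2189] [0.5768 0.0605 0.2189]
-0.09 135 [0.57   0.0589 0.273 ] [0.5703 0.0591 0.2731]
-0.115 exp u 368.4 seen 363 375 369.0
-0.1 exp u 369.0 seen 364 375 369.5
-0.08 exp u 369.7 seen 368 373 370.5
-0.06 exp u 370.5 seen 369 373 371.0
-0.04 exp u 371.3 seen 369 374 371.5
lowest z rel -0.2
48.3 [0.5666 0.0572 0.3329] [-1.7985e+02  2.0000e-02 -9.7900e+00] [ 25.4   8.   -4.5  -0.1 -77.5  54.9] 0.0233 [ 0.6  0.4 -3.2]
```

View pics/w19.png

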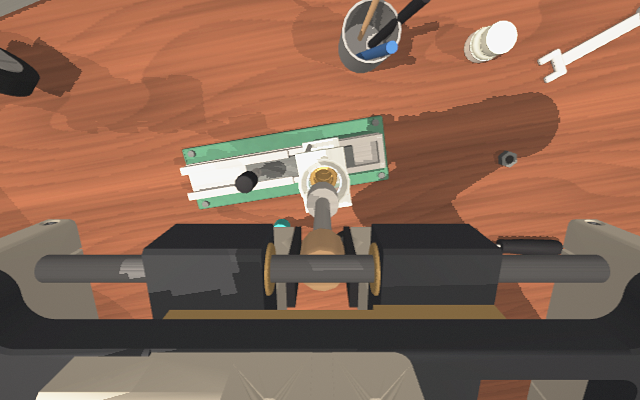

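{"fn": "apply_moves", "kwargs": {"targets": [[[0.05, 0.06, 0.2], [0, 0, 0], 10], [[0, 0, 0.2], [0, 0, 0], 10], [[0, 0, 0.15], [0, 0, 0], 10], [[0, 0, 0], [0, 0, 0], 10]]}}

```text
time_s: 48.75
tcp_pos: [0.5676, 0.0551, 0.3089]
eef_rot: [-179.8, 0.0, -9.7]
contact_force: [0.1, 0.8, -3.3]
gripper_width: 0.0233
```

```bash
python3 plan.py .5684 .055 .288 -10; python3 snap.py wrist w20;python3 snap.py scene s20
python3 - <<'E'
import cv2; a=cv2.imread("pics/s20.png")[100:280,320:440]; cv2.imwrite("pics/s20z.png",cv2.resize(a,None,fx=3.3,fy=3.3,interpolation=cv2.INTER_CUBIC))
a=cv2.imread("pics/w20.png")[130:270,250:390]; cv2.imwrite("pics/w20z.png",cv2.resize(a,None,fx=4,fy=4,interpolation=cv2.INTER_CUBIC))
E
```

```text
t 48.75 tcp [0.5676 0.0551 0.3089] [-179.8    0.    -9.7] j [ 25.   9.  -7.  -0. -75.  55.]
turn units [-0.02  0.01  0.03]
shift units now-axes [ 0.02 -0.    0.52]  final-axes [ 0.02 -0.    0.52]
48.75 [0.5676 0.0551 0.3089] [-1.7983e+02  5.0000e-02 -9.7200e+00] [ 25.1   8.6  -6.8  -0.2 -74.5  55.2] 0.0233 [ 0.1  0.8 -3.3]
48.8 [0.5678 0.055  0.3095] [-1.7982e+02  1.0000e-02 -9.7300e+00] [ 25.1   8.6  -6.7  -0.2 -74.6  55.2] 0.0232 [ 0.1 -0.  -1.3]
```

View pics/w20z.png

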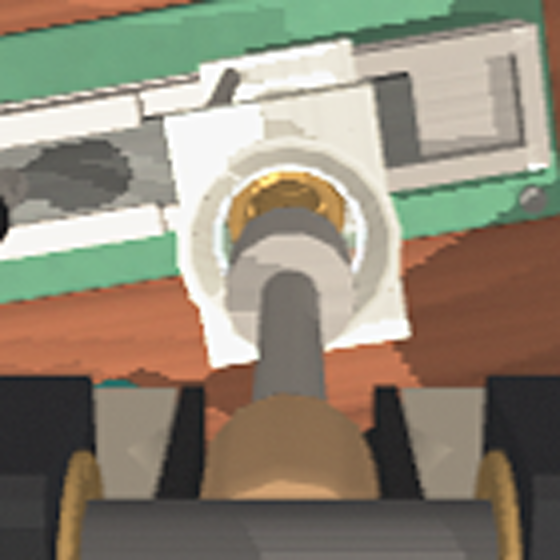

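View pics/s20z.png

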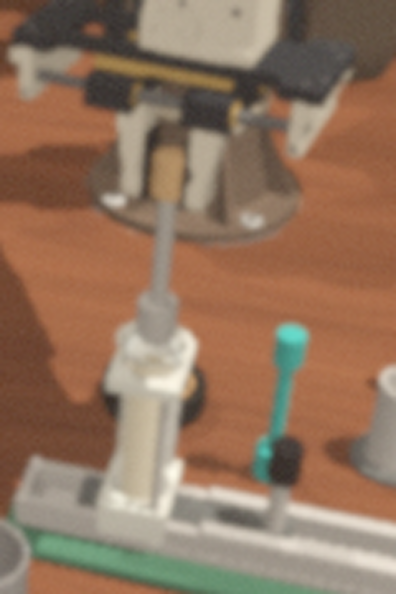

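{"fn": "apply_moves", "kwargs": {"targets": [[[0.02, 0, 0.2], [0, 0, 0], 10], [[0, 0, 0.15], [0, 0, 0], 10], [[0, 0, 0], [0, 0, 0], 10]]}}

```text
time_s: 49.15
tcp_pos: [0.5693, 0.055, 0.2952]
eef_rot: [-179.8, -0.1, -9.7]
contact_force: [-0.2, 0.7, -2.0]
gripper_width: 0.0232
```

{"fn": "apply_moves", "kwargs": {"targets": [[[-0.01, 0, 0.12], [0, 0, 0], 10], [[0, 0, 0.1], [0, 0, 0], 10], [[0, 0, 0], [0, 0, 0], 10]]}}

```text
time_s: 49.45
tcp_pos: [0.5688, 0.0551, 0.2855]
eef_rot: [-179.8, -0.1, -9.7]
contact_force: [-0.1, -0.1, -2.6]
gripper_width: 0.0232
```

{"fn": "apply_moves", "kwargs": {"targets": [[[0, 0, 0], [0, 0, 0], 40], [[0, 0, 0], [0, 0, 0], 60], [[0, 0, 0], [0, 0, 0], 60], [[0, 0, -0.4], [0, 0, 0], 60], [[0, 0, -0.8], [0, 0, 0], 60]]}}

```text
time_s: 49.95
tcp_pos: [0.5678, 0.0546, 0.3321]
eef_rot: [-179.9, 0.2, -9.7]
contact_force: [0.0, 0.1, 0.1]
gripper_width: 0.0569
```

{"fn": "apply_moves", "kwargs": {"targets": [[[0, 0, -0.9], [0, 0, 0], 60], [[-0.3, 0, -0.9], [0, 0, 0], 60], [[-0.9, -0.4, 0], [0, 0, 0], 60], [[-0.8, -0.8, 0], [0, 0, 0], 60], [[0, 0, 0], [0, 0, 0], 60]]}}

```text
time_s: 50.45
tcp_pos: [0.4976, 0.1164, 0.4137]
eef_rot: [-179.6, -0.4, -9.9]
contact_force: [-0.4, 0.7, 0.1]
gripper_width: 0.0599
```

```bash
python3 snap.py wrist w21;python3 snap.py scene s21
python3 - <<'E'
import cv2; a=cv2.imread("pics/s21.png")[100:290,280:480]; cv2.imwrite("pics/s21z.png",cv2.resize(a,None,fx=3,fy=3,interpolation=cv2.INTER_CUBIC))
E
python3 - <<'E'
from h import *; import pickle
s,c=pickle.load(open("w21.pkl","rb")); d=cloud(c,s).reshape(-1,3)
t=d[(abs(d[:,0]-.5684)<.04)&(abs(d[:,1]-.055)<.04)&(d[:,2]>.265)&(d[:,2]<.33)]; print(len(t),t.mean(0),(t.max(0)+t.min(0))/2,t.max(0),np.percentile(t[:,2],90))
E
```

```text
50.45 [0.4976 0.1164 0.4137] [-179.65   -0.37   -9.89] [ 35.2   0.7  -2.5   0.  -86.3  44.9] 0.0599 [-0.4  0.7  0.1]
50.5 [0.4984 0.1153 0.4137] [-179.69   -0.38   -9.89] [ 35.1   0.8  -2.4   0.  -86.3  45. ] 0.0594 [-0.6  0.2  0.4]
732 [0.56673613 0.05717351 0.29754009] [0.56664412 0.05584712 0.28742836] [0.57832413 0.06760025 0.30128351] 0.3002301360696345
```

View pics/s21z.png

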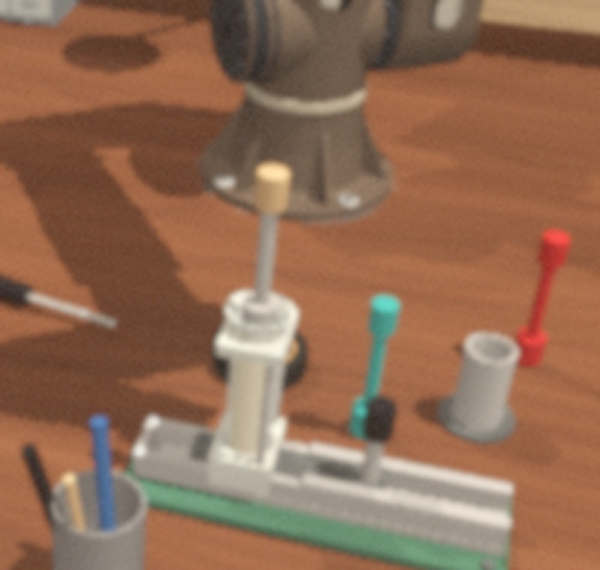

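{"fn": "apply_moves", "kwargs": {"targets": [[[0, 0, 0], [0, 0, -1], 60], [[0, 0, 0], [0, 0, -1], 60], [[0, 0, 0], [0, 0, -1], 60], [[0, 0, 0], [0, 0, -1], 60], [[0, 0, 0], [0, 0, -1], 60]]}}

```text
time_s: 51.05
tcp_pos: [0.5014, 0.1116, 0.4123]
eef_rot: [179.9, -0.3, 31.3]
contact_force: [0.1, 0.3, -0.5]
gripper_width: 0.0604
```

{"fn": "apply_moves", "kwargs": {"targets": [[[0, 0, 0], [0, 0, -1], 60], [[0, 0, 0], [0, 0, -1], 60], [[0, 0, 0], [0, 0, -1], 60], [[0, 0, 0], [0, 0, -1], 60], [[0, 0, 0], [0, 0, -1], 60]]}}

```text
time_s: 51.55
tcp_pos: [0.5047, 0.1073, 0.4106]
eef_rot: [179.8, 0.0, 72.6]
contact_force: [-0.8, -0.0, -0.8]
gripper_width: 0.0597
```

{"fn": "apply_moves", "kwargs": {"targets": [[[0, 0, 0], [0, 0, -1], 60], [[0, 0, 0], [0, 0, -1], 60], [[0, 0, 0], [0, 0, 0], 60]]}}

```text
time_s: 51.85
tcp_pos: [0.5066, 0.1048, 0.4095]
eef_rot: [179.9, 0.2, 89.2]
contact_force: [-0.9, 0.1, 0.1]
gripper_width: 0.06
```

```bash
python3 plan.py .5692 .1555 .22 90
```

```text
t 51.85 tcp [0.5066 0.1048 0.4095] [179.9   0.2  89.2] j [ 34.   2.  -2.   0. -86. 146.]
turn units [ 0.01  0.02 -0.1 ]
shift units now-axes [1.3  1.54 4.74]  final-axes [1.27 1.56 4.74]
```

{"fn": "apply_moves", "kwargs": {"targets": [[[0.6, 0.6, 0], [0, 0, -0.1], 60], [[0.6, 0.6, 0], [0, 0, 0], 60], [[0.15, 0.35, 0.2], [0, 0, 0], 60], [[0, 0, 0.6], [0, 0, 0], 60], [[0, 0, 0.8], [0, 0, 0], 60]]}}

```text
time_s: 52.35
tcp_pos: [0.5758, 0.1569, 0.347]
eef_rot: [179.5, 0.1, 88.6]
contact_force: [-0.2, 0.2, -0.6]
gripper_width: 0.0598
```

{"fn": "apply_moves", "kwargs": {"targets": [[[0, 0, 0.8], [0, 0, 0], 60], [[0, 0, 0.7], [0, 0, 0], 60], [[0, 0, 0.5], [0, 0, 0], 60], [[0, 0, 0], [0, 0, 0], 60]]}}

```text
time_s: 52.75
tcp_pos: [0.5753, 0.1528, 0.2568]
eef_rot: [-180.0, 0.4, 87.6]
contact_force: [0.2, -0.5, 0.7]
gripper_width: 0.0601
```

```bash
python3 plan.py .5692 .1555 .106 90
```

```text
t 52.75 tcp [0.5753 0.1528 0.2568] [-180.     0.4   87.6] j [ 34.  13.  -9.   0. -69. 144.]
turn units [-0.01  0.04 -0.3 ]
shift units now-axes [ 0.08 -0.15  3.77]  final-axes [ 0.07 -0.15  3.77]
```

{"fn": "apply_moves", "kwargs": {"targets": [[[0.07, -0.15, 0.7], [0, 0.04, -0.3], 60], [[0, 0, 0.8], [0, 0, 0], 60], [[0, 0, 0.8], [0, 0, 0], 60], [[0, 0, 0.6], [0, 0, 0], 60], [[0, 0, 0.2], [0, 0, 0], 60]]}}

```text
time_s: 53.25
tcp_pos: [0.5745, 0.1546, 0.1351]
eef_rot: [179.6, -0.1, 89.3]
contact_force: [-0.2, -0.2, 0.7]
gripper_width: 0.0599
```

```bash
python3 plan.py .5692 .1555 .106 90
```

```text
t 53.25 tcp [0.5745 0.1546 0.1351] [ 1.796e+02 -1.000e-01  8.930e+01] j [ 34.  18. -18.   0. -53. 145.]
turn units [ 0.05 -0.01 -0.09]
shift units now-axes [ 0.02 -0.14  0.73]  final-axes [ 0.02 -0.13  0.73]
```

{"fn": "apply_moves", "kwargs": {"targets": [[[0.02, -0.1, 0.4], [0.05, 0, -0.09], 60], [[0, -0.05, 0.3], [0, 0, 0], 60], [[0, 0, 0.1], [0, 0, 0], 60], [[0, 0, 0], [0, 0, 0], 60]]}}

```text
time_s: 53.65
tcp_pos: [0.5703, 0.1558, 0.1032]
eef_rot: [179.9, -0.2, 89.9]
contact_force: [-0.5, -0.9, 0.8]
gripper_width: 0.0602
```

```bash
python3 plan.py .5692 .1555 .106 90
```

```text
t 53.65 tcp [0.5703 0.1558 0.1032] [179.9  -0.2  89.9] j [ 34.  20. -20.  -0. -49. 146.]
turn units [ 0.02 -0.02 -0.01]
shift units now-axes [-0.01 -0.03 -0.07]  final-axes [-0.01 -0.03 -0.07]
```

{"fn": "apply_moves", "kwargs": {"targets": [[[0, -0.02, 0], [0, 0, 0], 30], [[0, 0, 0], [0, 0, 0], 20], [[0, 0, 0], [0, 0, 0], 10], [[0, 0, 0], [0, 0, 0], 10], [[0, 0, 0], [0, 0, 0], 10]], "squeeze": 35}}

```text
time_s: 54.15
tcp_pos: [0.57, 0.1564, 0.1057]
eef_rot: [179.7, -0.2, 89.9]
contact_force: [-14.9, 1.4, 8.2]
gripper_width: 0.0258
```

{"fn": "apply_moves", "kwargs": {"targets": [[[0.15, 0, 0], [0, 0, 0], 10], [[0.25, 0, 0], [0, 0, 0], 10], [[0.3, 0, 0], [0, 0, 0], 10], [[0.3, 0, 0], [0, 0, 0], 10]]}}

```text
time_s: 54.55
tcp_pos: [0.5691, 0.1953, 0.1055]
eef_rot: [179.9, -0.1, 89.8]
contact_force: [0.1, -3.6, 0.5]
gripper_width: 0.0231
```

{"fn": "apply_moves", "kwargs": {"targets": [[[0.3, 0, 0], [0, 0, 0], 10], [[0.3, 0, 0], [0, 0, 0], 10], [[0.15, 0, 0], [0, 0, 0], 10], [[0.1, 0, 0], [0, 0, 0], 10]]}}

```text
time_s: 54.95
tcp_pos: [0.5691, 0.2317, 0.1055]
eef_rot: [179.9, 0.2, 89.9]
contact_force: [10.0, -31.5, 2.2]
gripper_width: 0.0234
```

{"fn": "apply_moves", "kwargs": {"targets": [[[0, 0, 0], [0, 0, 0], 10], [[0, 0, 0], [0, 0, 0], 10], [[0, 0, 0], [0, 0, 0], 10]]}}

```text
time_s: 55.25
tcp_pos: [0.5693, 0.2314, 0.1056]
eef_rot: [179.9, 0.3, 89.9]
contact_force: [0.7, -4.4, 0.3]
gripper_width: 0.0232
```

```bash
python3 snap.py scene s22
python3 - <<'E'
import cv2; a=cv2.imread("pics/s22.png")[100:290,280:480]; cv2.imwrite("pics/s22z.png",cv2.resize(a,None,fx=3,fy=3,interpolation=cv2.INTER_CUBIC))
E
```

```text
55.25 [0.5693 0.2314 0.1056] [179.95   0.33  89.95] [ 40.5  21.8 -17.2   0.4 -51.2 139.2] 0.0232 [ 0.7 -4.4  0.3]
```

View pics/s22z.png

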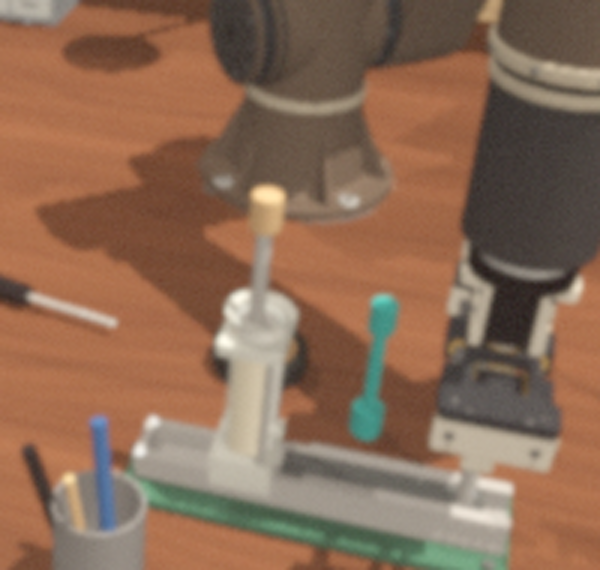

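{"fn": "apply_moves", "kwargs": {"targets": [[[-0.2, 0, 0], [0, 0, 0], 10], [[-0.3, 0, 0], [0, 0, 0], 10], [[-0.3, 0, 0], [0, 0, 0], 10], [[-0.3, 0, 0], [0, 0, 0], 10], [[-0.3, 0, 0], [0, 0, 0], 10]]}}

```text
time_s: 55.8
tcp_pos: [0.569, 0.1778, 0.1056]
eef_rot: [179.8, -0.2, 90.0]
contact_force: [-1.2, 3.7, -1.8]
gripper_width: 0.023
```

{"fn": "apply_moves", "kwargs": {"targets": [[[-0.3, 0, 0], [0, 0, 0], 10], [[-0.2, 0, 0], [0, 0, 0], 10], [[-0.15, 0, 0], [0, 0, 0], 10], [[-0.12, 0, 0], [0, 0, 0], 10]]}}

```text
time_s: 56.2
tcp_pos: [0.569, 0.1524, 0.1057]
eef_rot: [179.5, -1.1, 89.9]
contact_force: [-9.2, 26.1, -1.3]
gripper_width: 0.023
```

{"fn": "apply_moves", "kwargs": {"targets": [[[0, 0, 0], [0, 0, 0], 10], [[0, 0, 0], [0, 0, 0], 60], [[0, 0, 0], [0, 0, 0], 60], [[0, 0, 0], [0, 0, 0], 60], [[0, 0, -0.4], [0, 0, 0], 60]]}}

```text
time_s: 56.7
tcp_pos: [0.568, 0.1494, 0.1203]
eef_rot: [179.7, -0.9, 90.0]
contact_force: [-0.9, 0.2, 0.3]
gripper_width: 0.0497
```

{"fn": "apply_moves", "kwargs": {"targets": [[[0, 0, -0.8], [0, 0, 0], 60], [[0.3, 0, -0.9], [0, 0, 0], 60], [[0.6, 0, -0.8], [0, 0, 0], 60], [[0.9, -0.3, -0.5], [0, 0, 0], 60], [[0.9, -0.3, -0.5], [0, 0, 0], 60]]}}

```text
time_s: 57.2
tcp_pos: [0.5439, 0.2503, 0.2657]
eef_rot: [179.9, -0.6, 89.4]
contact_force: [1.0, 0.9, -0.6]
gripper_width: 0.0602
```

{"fn": "apply_moves", "kwargs": {"targets": [[[0.9, -0.3, -0.5], [0, 0, 0], 60], [[0.5, 0, 0], [0, 0, 0], 60], [[0, 0, 0], [0, 0, 0], 60]]}}

```text
time_s: 57.5
tcp_pos: [0.5324, 0.3107, 0.2913]
eef_rot: [179.6, -0.8, 89.6]
contact_force: [-0.3, -0.3, -0.3]
gripper_width: 0.06
```

```bash
python3 snap.py top t23;python3 snap.py scene s23
python3 - <<'E'
from h import *; import pickle
a=cv2.imread("pics/s23.png")[130:290,280:460]; cv2.imwrite("pics/s23z.png",cv2.resize(a,None,fx=3.3,fy=3.3,interpolation=cv2.INTER_CUBIC))
s,c=pickle.load(open("t23.pkl","rb")); P=cloud(c)
cv2.imwrite("pics/t23z.png",cv2.resize(c["img"][110:300,180:450],None,fx=2.9,fy=2.9,interpolation=cv2.INTER_CUBIC))
d=P.reshape(-1,3)
t=d[(d[:,2]>.104)&(d[:,2]<.122)&(abs(d[:,0]-.569)<.03)&(d[:,1]>.11)&(d[:,1]<.26)]; print("knob",len(t),((t.max(0)+t.min(0))/2).round(4) if len(t) else"")
t=d[(d[:,2]>.03)&(d[:,2]<.05)&(abs(d[:,0]-.569)<.014)&(d[:,1]>-.03)&(d[:,1]<.015)]; print("nest",len(t),((t.max(0)+t.min(0))/2).round(4) if len(t) else"",np.ptp(t,0))
E
```

```text
57.5 [0.5324 0.3107 0.2913] [179.58  -0.77  89.56] [ 48.3  13.1  -3.4  -0.2 -72.6 131.3] 0.06 [-0.3 -0.3 -0.3]
57.55 [0.5326 0.3098 0.2916] [179.56  -0.76  89.54] [ 48.2  13.1  -3.4  -0.2 -72.6 131.4] 0.0599 [-0.7  0.4  0.8]
knob 66 [0.5694 0.1562 0.1118]
nest 74 [ 0.5688 -0.0077  0.0382] [0.0268307  0.04351432 0.01536228]
```

View pics/s23z.png

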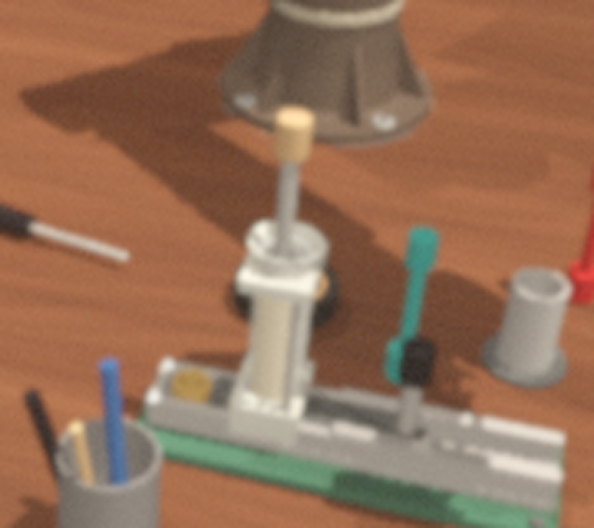

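View pics/t23z.png

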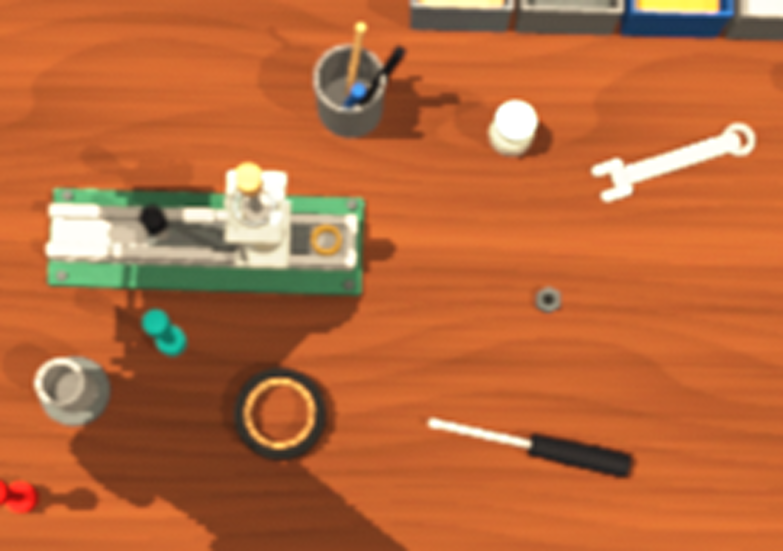

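Run:
```python
from h import *; import pickle
s,c=pickle.load(open("t23.pkl","rb"))
hsv=cv2.cvtColor(c["img"],cv2.COLOR_BGR2HSV); m=cv2.inRange(hsv,(12,110,80),(35,255,255)); z=np.zeros_like(m); z[182:202,282:304]=255; m&=z
ys,xs=np.nonzero(m); print(len(xs)); w=np.array([onz(c,u,v,.04) for u,v in zip(xs,ys)]); print(w.mean(0)-[0,.002,0],np.ptp(w,0))
for n in("t23","s23"):
    s,c=pickle.load(open(n+".pkl","rb")); d=cloud(c,s).reshape(-1,3)
    t=d[(abs(d[:,0]-.5684)<.035)&(abs(d[:,1]-.055)<.035)&(d[:,2]>.25)&(d[:,2]<.33)]; print(n,len(t),np.percentile(t[:,2],[10,50,95]).round(4),t.mean(0).round(3))
    t=d[(d[:,2]>.085)&(d[:,2]<.114)&(abs(d[:,0]-.569)<.02)&(d[:,1]>.12)&(d[:,1]<.26)]; print(" knob y",(t[:,1].min()+t[:,1].max())/2,np.ptp(t[:,1]))
```

```text
72
[ 0.56714704 -0.00576723  0.04      ] [0.02933921 0.02888255 0.        ]
t23 93 [0.2605 0.2768 0.2819] [0.566 0.054 0.274]
 knob y 0.15623703548320172 0.023874712123525627
s23 163 [0.2553 0.27   0.2798] [0.575 0.055 0.269]
 knob y 0.1564512050097694 0.023831124902133433
```

Run:
```python
from h import *; import pickle
for n in("s14","s21","s20","s23"):
    s,c=pickle.load(open(n+".pkl","rb")); d=cloud(c,s).reshape(-1,3)
    t=d[(d[:,2]>.085)&(d[:,2]<.114)&(abs(d[:,0]-.569)<.02)&(d[:,1]>.12)&(d[:,1]<.26)]; print(n,(t[:,1].min()+t[:,1].max())/2,t[:,1].mean(),np.ptp(t[:,1]))
```

```text
s14 0.1566983377800355 0.15650997522044785 0.023749570556145766
s21 0.15672946475153837 0.15657463210655215 0.02366993123062916
s20 0.15671503530119574 0.1564136204921926 0.023672047266328294
s23 0.1564512050097694 0.1567333098127844 0.023831124902133433
```

Slide is back at the same forward stop as before; everything else is in place. Handing in.

```bash
python3 -c "
from plant import r
print(r.close_job())"
```

```text
the job is handed in; nothing more can be done
None
```

The feeder is loaded and cycled once, and I handed the job in at about 58 s. I did it in the order asked: slide fully forward, six bushings down the tube, follower on top foot down, then the slide fully back and fully forward again.

**Last checks:**
- **First bushing:** it sits in the pick-up nest at about y = -0.006 m, against a nominal -0.008 m, which is inside the 3 mm of play.
- **Slide:** the knob is within 0.3 mm of where it stood at the forward stop before the cycle. The stops were felt at about 26–32 N.
- **Stack:** with all six loaded, the top ring stood at 159 mm, as expected. The follower's top then fell from about 300 mm to about 280 mm, one bushing height, so the slide is holding up the other five.
- **Bystanders:** the last overhead picture shows them where they started, though I did not measure each one. The gripper was clear of everything at hand-in.

**Two things went off plan:**
- **Cocked bushing:** the first bushing caught tilted in the flare because I released it about 4 mm off centre. It dropped as I moved the closed fingers in over its high edge.
- **Displaced bushing:** one bushing was knocked against the screwdriver handle while the arm was elsewhere. I picked it up with the jaws set along the handle.

No check failed at the end.

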